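# Wedge the rocking tube heater

## Robot

A 7-joint arm with a two-finger parallel gripper is mounted at the origin on the work surface. World frame = base frame: x ahead of the robot, y to its left, z up, the work surface at z = 0. Lengths are in m, angles in degrees, forces in N, time in s.
With the tool pointing down it reaches from about 0.425 to 0.875 m from the base axis. Payload 4.7 kg.
Tool frame: the origin (TCP) lies on the centre line of the jaws, within the pads' length; the fingertips stand 11 mm ahead of it and the grasp point (between the pads) lies 8 mm behind it; z points along the fingers, y is the direction in which the jaws open and shut (so a half turn about z gives the same grasp; the last joint's range is limited). The gripper opens to 87 mm and grips with 3 to 60 N. Pads are 19 mm wide; open, the fingers measure 117 mm over their backs; the gripper's body (75 mm by 190 mm) begins 51 mm behind the grasp point.
Start: joints at [66.583, 18.392, -4.016, 83.108, 1.295, 78.541, -3.26], TCP at [0.267, -0.593, 0.201] pointing down, gripper open.
Joint ranges: [-163.93, 163.93], [-17.29, 119.83], [-79.2, 71.16], [3.27, 140.29], [-89.18, 269.18], [5.43, 117.66], [-154.24, 154.24]. Speed limits (degrees/s): [147.25, 147.25, 180, 180, 180, 180, 180].

## Interface

Orientations are given as [roll, pitch, yaw] about the fixed x, y, z axes, in that order (R = Rz(yaw) Ry(pitch) Rx(roll)).
In Python, from cell import env gives the robot as it stands.
- The arm moves only by the tool servo_tool, never from a script. Its argument "moves" is text: rows parted by semicolons, each of 7 numbers parted by spaces: the shift along the tool's x, y, z as a fraction of full scale, then the turn, a rotation vector about the tool's x, y, z as a fraction of full scale, then the gripper's target within -1 to 1 (shut at 1, half-way at 0, fully open at -1). A call has 1 to 20 rows; each row shifts and turns the pose as measured when the row begins, along the tool's axes as they then stand; what a row does not reach is not made up. Full scale, the value 1, is 1000 mm for a shift and 0.5 rad for a turn. A row lasts 1/12 s, in which the tool goes at most 41.7 mm and 7.16 degrees, less where a joint would pass 70% of its speed; a pose out of reach is approached as far as the arm can. A call with a number of a shift or a turn outside -1 to 1 is refused whole. A call with a gripper value outside its range is refused whole. The fingers move at their own pace and stop on an object; "squeeze" is the grip in N (left out, the last holds). Time passes only in rows, so rows that do not move let the fingers close. It gives the time, the measured TCP pose, the force and the opening at its end, in the units of the state.
- env.get_obs(): the state, without advancing time (a new reading comes with each control period).
- env.read_camera(name): name is "side" or "top"; returns a dict with "img" (400x640x3 uint8, red, green, blue), "range_z" (400x640 float32, m along the optical axis (not along the pixel's ray), 0 where there is no reading), "mtx" (3x3 intrinsics, pixels), "T" (4x4, takes a point from camera to world coordinates). Camera axes: x right, y up, looking along -z (the intrinsics and any distortion apply to the point x, -y, -z); pixel columns grow to the right and rows downward; lengths in m; the calibration is good to about 2 mm. A picture is of the moment at which its call begins.
- env.sign_off(): hands the job in, once; it reports no verdict.
The state is a dict: "time_s": time; "qpos": joint angles; "joint_velocities": joint speeds; "effort": joint torques, N m; "tool_pos": TCP position; "tool_rot": TCP orientation; "force": force on the tool from outside, world axes, zero at the start; "wrist_torque": the same for the moment, N m; "grip_width": finger opening in m.
Only numpy, scipy, OpenCV 4.12 (cv2) and the standard library are available. Lean on these libraries where they do the work, as an engineer would, in place of code of your own. Each camera call takes 0.05 s, during which the arm holds its last target.

## Task

The tube heater rocks because its front left foot (seen from the display side) is too short: push the wooden wedge under that foot, with the wedge lying flat on the bench, and test by pressing down on the corner above, until the corner no longer dips and the heater stands level. Only push and press: do not lift the wedge, lift or shove the heater, or disturb the other things. Finish while holding a light but firm press of about 5 N, fingertips still down on that corner, with the heater steady on the wedge.

Things in the scene. Friction and masses are not known exactly. Their poses are not given: they have to be found in the camera images.
- heater: White tube heater, a loose box of 0.7 to 1 kg, 210 mm deep (x), 230 mm wide (y), aluminium tube block on top at the back right. Origin: centre of footprint, z = 0 at bench level. x points from the front (display and knob) to the back, y to the left as seen from in front, z up. Housing underside 22 mm above the bench, flat top 70 mm, block with tubes 90 mm. Round rubber feet, 18 mm across, at x +-85, y +-95 mm.
- short_foot_place (a point): Point of the heater at sole level of its three good feet (on the bench when level), below the front left foot (x -85, y +95 mm), which ends 5 to 10 mm above it: too short, differently each time, fixed during a run. The heater stands level on the other three feet.
- corner (a point): Point on the heater's flat top, 70 mm above the bench when level, straight above the short foot; 20 mm in from the front and left sides; the tube block starts 55 mm behind and 90 mm to the right of it. Pushing down here with 1 to 4 N rocks the heater down until the short foot lands; let go, it rocks back level.
- wedge: Loose plain wooden wedge, about 80 g, on the bench before the short foot, roughly pointing at it. Origin: centre of underside; x to the thin toe. Ramp 50 mm wide, 2 mm thick at the toe (x +60), rising evenly to 16 mm (x -50): 0.127 mm per mm. Upright push plate from x -60 to -50, 56 mm wide, 40 mm tall: push its back. Slides with about 1 N, with the foot on it 2 to 8 N, and stays put.
- bottle: Bystander, loose, to be left alone: amber glass bottle, 60 mm across, 120 mm tall. Origin at the centre of its underside.
- beaker: Bystander, loose, to be left alone: glass beaker, 68 mm across, 85 mm tall. Origin at the centre of its underside.
- tube_rack: Bystander, loose, to be left alone: orange rack of capped tubes, 100 x 70 x 55 mm. Origin at the centre of its underside.
- timer: Bystander, loose, to be left alone: flat white bench timer, 60 x 60 x 18 mm. Origin at the centre of its underside.
- tip_box: Bystander, loose, to be left alone: box of pipette tips, 120 x 80 x 49 mm. Origin at the centre of its underside.
- tube: Bystander, loose, to be left alone: small clear screw-cap sample jar, 28 mm across, 60 mm tall. Origin at the centre of its underside.

How it is judged:
By the outcome, as a careful person would: the job done as asked, in the order asked, and still so for the second after the job is handed in, while the arm keeps its last pose, push and grip.
It also fails if it takes over 45 s, if anything falls off the work surface, if the arm or the gripper's body presses on something with over 40 N, if the wrist force passes 120 N, or if a joint passes its speed limit or range.

## Working session

There is one attempt and no reset: what is moved stays moved. The work goes in short steps, Python scripts to look and compute and a tool call to move; the robot and the scene stay as the last step left them, time stands still between calls to the robot, and variables do not carry over. Pictures are saved under pics/ and viewed, and the job is handed in when it is done.

Besides the shell and the picture viewer there is one more tool, called as a command line: name --argument value ..., lists and objects as JSON in quotes. servo_tool: Moves the arm, as the interface text tells. Its arguments: {"type":"object","properties":{"moves":{"type":"string"},"squeeze":{"type":"number"}},"required":["moves"]}

```bash
mkdir -p pics; ls
python3 - <<'E'
from cell import env
import cv2,numpy as np
o=env.get_obs()
for k in o: print(k,np.round(o[k],4))
for n in("side","top"):
    c=env.read_camera(n); cv2.imwrite(f"pics/{n}0.png",c["img"][:,:,::-1]); np.savez(f"pics/{n}0.npz",**c); print(n,c["mtx"],c["T"].round(3))
E
```

```text
pics
time_s 0.0
qpos [66.5849 18.4396 -4.0147 83.1732  1.2958 78.5415 -3.2603]
joint_velocities [-0.0892 -0.0322 -0.0029 -0.0586 -0.0138 -0.0863 -0.0346]
effort [ 5.00000e-04 -4.91290e+01 -4.03500e-01 -3.12526e+01 -6.39000e-02
  4.40000e-02  2.00000e-04]
tool_pos [ 0.2664 -0.5923  0.2003]
tool_rot [-1.798909e+02  6.800000e-03  2.422390e+01]
force [0.1502 0.7395 0.4455]
wrist_torque [ 0.0303 -0.011  -0.0127]
grip_width 0.0869
side [[413.70714855   0.         318.64901977]
 [  0.         413.70714855 198.10140906]
 [  0.           0.           1.        ]] [[ 0.682  0.405 -0.609  0.087]
 [-0.731  0.352 -0.585 -0.548]
 [-0.023  0.844  0.536  0.522]
 [ 0.     0.     0.     1.   ]]
top [[487.66980573   0.         320.18756992]
 [  0.         487.66980573 204.9507973 ]
 [  0.           0.           1.        ]] [[ 0.013  0.989 -0.15   0.473]
 [-1.     0.014  0.002 -0.047]
 [ 0.004  0.15   0.989  1.155]
 [ 0.     0.     0.     1.   ]]
```

View pics/top0.png

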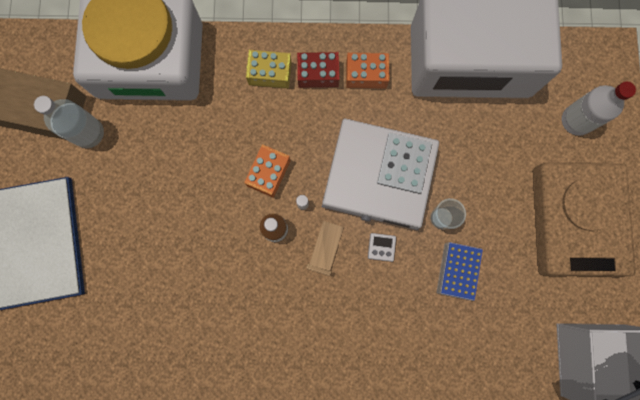

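View pics/side0.png

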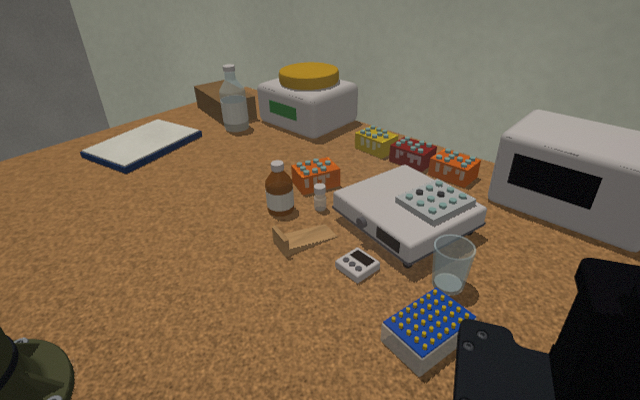

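The top view shows the heater (corners about (343,121), (438,137), (420,227), (324,208)), with its front left corner at (324,208). The wedge is at (325,248) with its plate at the lower end. The jar (302,202), bottle (273,228) and timer (382,247) are close by.

```bash
cat > h.py <<'E'
import numpy as np,cv2
def load(n,k):
    return dict(np.load(f"pics/{n}{k}.npz"))
def pts(c):
    h,w=c["range_z"].shape; u,v=np.meshgrid(np.arange(w),np.arange(h)); K=c["mtx"]; z=c["range_z"]
    P=np.stack([(u-K[0,2])/K[0,0]*z,-(v-K[1,2])/K[1,1]*z,-z],-1)
    return P@c["T"][:3,:3].T+c["T"][:3,3]
def ray(c,u,v,h):
    K=c["mtx"]; d=c["T"][:3,:3]@np.array([(u-K[0,2])/K[0,0],-(v-K[1,2])/K[1,1],-1]); o=c["T"][:3,3]
    return o+d*(h-o[2])/d[2]
def proj(c,p):
    q=c["T"][:3,:3].T@(np.asarray(p)-c["T"][:3,3]); K=c["mtx"]
    return K[0,0]*q[0]/-q[2]+K[0,2], K[1,1]*q[1]/q[2]+K[1,2]
E
python3 - <<'E'
from h import *
c=load("top",0);P=pts(c);I=c["img"]
print("bench z",np.median(P[280:330,200:400,2]),P[280:330,200:400,2].std())
H=P[...,2]
def rect(m,name):
    n,l,s,ce=cv2.connectedComponentsWithStats(m.astype(np.uint8)); i=1+np.argmax(s[1:,4]); q=P[l==i]
    r=cv2.minAreaRect((q[:,:2]*1000).astype(np.float32)); print(name,s[i],r,np.median(q[:,2])); print(cv2.boxPoints(r).round(1).tolist()); return q
roi=np.zeros(H.shape,bool);roi[110:235,310:450]=1
rect(roi&(H>.06)&(H<.1),"heater top")
rect(roi&(H>.06)&(H<.078),"flat")
rect(roi&(H>.083)&(H<.1),"block")
roi=np.zeros(H.shape,bool);roi[218:280,300:350]=1
hsv=cv2.cvtColor(I,cv2.COLOR_RGB2HSV)
print(hsv[250,325],hsv[268,320],hsv[300,325])
q=rect(roi&(H>.004)&(H<.06),"wedge")
q=rect(roi&(H>.03)&(H<.06),"plate top")
for n,(a,b,cc,d) in dict(jar=(193,212,294,311),bottle=(212,245,258,290),timer=(232,265,366,398)).items():
    roi=np.zeros(H.shape,bool);roi[a:b,cc:d]=1
    q=rect(roi&(H>.008),n); print(q[:,2].max())
big=cv2.resize(I[190:290,250:410,::-1],None,fx=5,fy=5,interpolation=cv2.INTER_CUBIC);cv2.imwrite("pics/crop0.png",big)
s=load("side",0);cv2.imwrite("pics/scrop0.png",cv2.resize(s["img"][160:290,240:440,::-1],None,fx=4,fy=4,interpolation=cv2.INTER_CUBIC))
E
```

```text
bench z 0.0007212496640742749 0.08618946376670579
heater top [ 323  118  117  110 9066] ((713.16943359375, -186.90296936035156), (230.52304077148438, 220.81466674804688), 77.10063934326172) 0.07102883087461387
[[579.7999877929688, -274.6000061035156], [795.0999755859375, -323.8999938964844], [846.5, -99.19999694824219], [631.2999877929688, -49.900001525878906]]
flat [ 323  118  117  110 6741] ((713.16943359375, -186.90296936035156), (230.52304077148438, 220.81466674804688), 77.10063934326172) 0.07012195915536412
[[579.7999877929688, -274.6000061035156], [795.0999755859375, -323.8999938964844], [846.5, -99.19999694824219], [631.2999877929688, -49.900001525878906]]
block [ 378  132   54   60 1828] ((737.2318725585938, -238.08642578125), (99.9000244140625, 120.15604400634766), 77.27378845214844) 0.08546907473913201
[[667.5999755859375, -273.6000061035156], [784.7999877929688, -300.0], [806.7999877929688, -202.60000610351562], [689.5999755859375, -176.10000610351562]]
[ 16 102 152] [ 16 101 149] [ 15 114 145]
wedge [307 220  36  56 984] ((547.859619140625, -63.906490325927734), (55.13858
[... 736 characters left out ...]
, 4.800000190734863], [637.2000122070312, 5.0]]
0.0657966186401513
bottle [260 213  28  29 630] ((551.4523315429688, 7.675628662109375), (181.1469268798828, 58.88507843017578), 52.72986602783203) 0.0871589233902238
[[473.20001220703125, -46.599998474121094], [520.0, -82.19999694824219], [629.7000122070312, 61.900001525878906], [582.9000244140625, 97.5999984741211]]
1.1553198052717908
timer [368 233  28  28 673] ((534.0244140625, -133.07546997070312), (73.31134796142578, 198.41390991210938), 14.84593391418457) 0.018755944278610714
[[473.20001220703125, -46.599998474121094], [524.0, -238.39999389648438], [594.9000244140625, -219.60000610351562], [544.0, -27.799999237060547]]
1.1553198052717908
```

View pics/crop0.png

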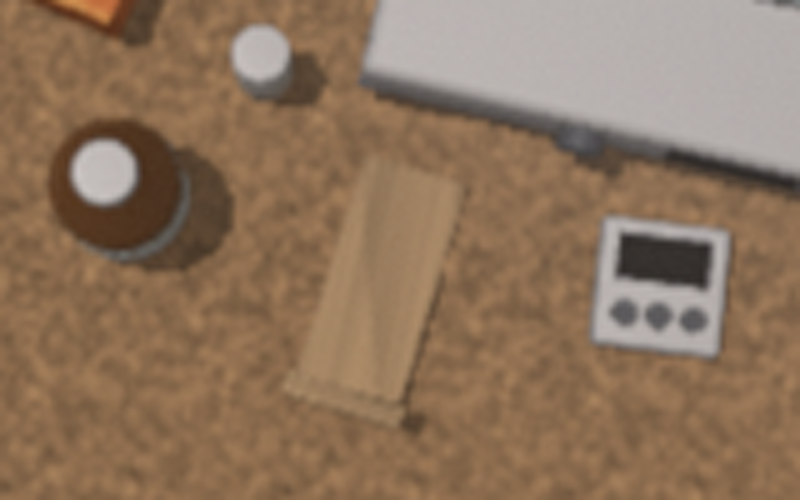

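View pics/scrop0.png

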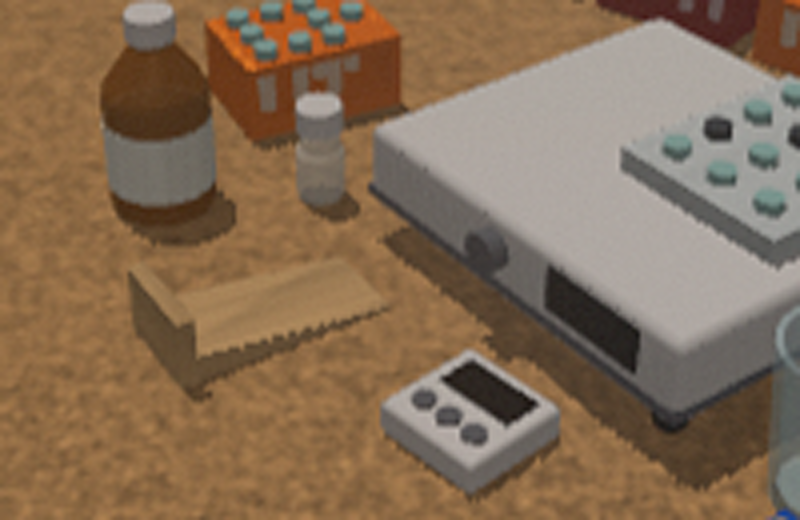

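Run:
```python
from h import *
c=load("top",0);P=pts(c);H=P[...,2]
print("FL top corner by ray",ray(c,322.4,205.6,.07), "bottle cap",ray(c,270.6,224.4,.12),"jar",ray(c,302.4,201,.06))
s=load("side",0)
# corner from the side view: crop (374,128)/4+(240,160)
print("FL side view",ray(s,374/4+240,130/4+160,.07))
def fr(q,n):
    r=cv2.minAreaRect((q[:,:2]*1000).astype(np.float32));print(n,r)
roi=np.zeros(H.shape,bool);roi[110:235,310:450]=1
q=P[roi&(H>.0665)&(H<.074)]
# heater frame coordinates
a=np.radians(-12.9);ex=np.array([np.cos(a),np.sin(a)]);ey=np.array([-ex[1],ex[0]])
X=q[:,:2]@ex*1000;Y=q[:,:2]@ey*1000
for lo in range(-160,90,20):
    m=(Y>lo)&(Y<lo+20)
    if m.sum()>20: print(lo,m.sum(),np.sort(X[m])[[1,3]].round(1),np.sort(X[m])[[-4,-2]].round(1))
print("Y",np.sort(Y)[[5,20,-20,-5]])
for lo in range(620,850,30):
    m=(X>lo)&(X<lo+30); print("X",lo,np.sort(Y[m])[[2,-3]].round(1))
```

```text
FL top corner by ray [ 0.63662489 -0.05405585  0.07      ] bottle cap [0.5869808  0.05627843 0.12      ] jar [ 0.64806882 -0.00850847  0.06      ]
FL side view [ 0.63713091 -0.06260254  0.07      ]
-140 581 [638.4 638.8] [844.6 845.1]
-120 305 [638.8 639.4] [844.6 844.9]
-100 303 [636.7 638.5] [844.4 845.4]
-80 304 [639.3 639.9] [845.3 845.6]
-60 301 [637.7 638.7] [844.8 845.9]
-40 307 [637.5 638.1] [844.4 845.4]
-20 674 [638.2 639.2] [845.  845.3]
0 729 [638.5 639. ] [844.4 844.9]
20 731 [638.3 638.8] [843.8 844.6]
40 739 [638.5 638.8] [844.6 845.5]
60 734 [637.8 638.3] [844.5 844.8]
80 399 [638.6 640.2] [843.5 844.8]
Y [-181.63945691 -159.07633859   90.72649647   91.66559205]
X 620 [-135.1   90. ]
X 650 [-182.1   90.5]
X 680 [-176.    90.9]
X 710 [-135.8   90.2]
X 740 [-135.9   91.3]
X 770 [-135.8   90.7]
X 800 [-135.9   91.1]
X 830 [-134.6   89.3]
```

servo_tool --moves "0.026 -0.028 0 0 0 0 1;0.026 -0.028 0 0 0 0 1;0.026 -0.028 0 0 0 0 1;0.026 -0.028 0 0 0 0 1;0.026 -0.028 0 0 0 0 1;0.026 -0.028 0 0 0 0 1;0.026 -0.028 0 0 0 0 1;0.026 -0.028 0 0 0 0 1;0.026 -0.028 0 0 0 0 1;0.026 -0.028 0 0 0 0 1;0.026 -0.028 0 0 0 0 1;0.026 -0.028 0 0 0 0 1" --squeeze 10

```text
time_s: 1.1
tool_pos: [0.4116, -0.1469, 0.1918]
tool_rot: [-179.5, 0.5, 23.1]
force: [1.6, 0.4, -0.3]
grip_width: 0.0149
```

servo_tool --moves "0 0 0 0 0 -0.245 1;0 0 0 0 0 -0.245 1;0 0 0 0 0 -0.245 1;0 0 0 0 0 -0.245 1;0 0 0 0 0 -0.245 1;0 0 0 0 0 -0.245 1;0 0 0 0 0 -0.245 1;0 0 0 0 0 -0.245 1;0 0 0 0 0 0 1"

```text
time_s: 1.85
tool_pos: [0.4126, -0.1326, 0.1896]
tool_rot: [-179.1, -0.2, 80.8]
force: [0.8, -0.6, 0.2]
grip_width: 0.0006
```

```bash
cat > go.py <<'E'
import sys,numpy as np
from cell import env
from scipy.spatial.transform import Rotation as R
x,y,z,yaw=map(float,sys.argv[1:5])
o=env.get_obs();r=R.from_euler("xyz",o["tool_rot"],degrees=True)
d=r.inv().apply(np.array([x,y,z])-o["tool_pos"])
w=(r.inv()*R.from_euler("xyz",[180,0,yaw],degrees=True)).as_rotvec()/.5
print("t",o["time_s"],"pos",o["tool_pos"].round(4) if hasattr(o["tool_pos"],"round") else o["tool_pos"],"rot",np.round(o["tool_rot"],2),"F",np.round(o["force"],2))
print("shift",d.round(4),"turn",w.round(3))
E
python3 go.py .452 -.051 .07 79.5
```

```text
t 1.85 pos [ 0.4126 -0.1326  0.1896] rot [-179.08   -0.2    80.81] F [ 0.84 -0.59  0.15]
shift [0.0865 0.0278 0.1195] turn [-0.032 -0.007  0.046]
```

servo_tool --moves "0.029 0.009 0.02 -0.01 0 0.015 1;0.029 0.009 0.02 -0.01 0 0.015 1;0.029 0.009 0.02 -0.01 0 0.015 1;0 0 0.03 0 0 0 1;0 0 0.03 0 0 0 1;0 0 0 0 0 0 1"

```text
time_s: 2.35
tool_pos: [0.4572, -0.0491, 0.0673]
tool_rot: [179.6, -0.2, 78.0]
force: [-1.3, -0.1, 0.4]
grip_width: 0.0008
```

```bash
python3 go.py .455 -.051 .028 79.5
```

```text
t 2.35 pos [ 0.4572 -0.0491  0.0673] rot [ 1.796e+02 -1.600e-01  7.801e+01] F [-1.33 -0.08  0.35]
shift [-0.0024 -0.002   0.0393] turn [ 0.014 -0.005 -0.052]
```

servo_tool --moves "-0.001 -0.001 0.02 0.01 0 -0.03 1;-0.001 -0.001 0.016 0 0 -0.025 1;0 0 0 0 0 0 1;0 0 0 0 0 0 1"

```text
time_s: 2.68
tool_pos: [0.4553, -0.0511, 0.0326]
tool_rot: [180.0, -0.2, 79.1]
force: [0.1, 0.0, -0.3]
grip_width: 0.0009
```

```bash
cat > snap.py <<'E'
import sys
from h import *
from cell import env
k=sys.argv[1]; ex=None
out=[]
for n in("top","side"):
    c=env.read_camera(n); np.savez(f"pics/{n}{k}.npz",**c)
    I=c["img"][:,:,::-1]
    a=I[180:290,250:410] if n=="top" else I[160:290,240:440]
    out.append(cv2.resize(a,(560,385 if n=="top" else 364),interpolation=cv2.INTER_CUBIC))
cv2.imwrite(f"pics/s{k}.png",cv2.resize(np.vstack(out),None,fx=.78,fy=.78))
c=load("top",k);P=pts(c);H=P[...,2]
hsv=cv2.cvtColor(c["img"],cv2.COLOR_RGB2HSV)
roi=np.zeros(H.shape,bool);roi[180:285,300:362]=1
# wedge: z 4..14mm ramp region & plate
m=roi&(H>.0035)&(H<.045)&(hsv[...,1]>60)
n_,l,s,ce=cv2.connectedComponentsWithStats(m.astype(np.uint8))
i=1+np.argmax(s[1:,4]);q=P[l==i]
r=cv2.minAreaRect((q[:,:2]*1000).astype(np.float32));print("wedge rect",np.round(r[0],1),np.round(r[1],1),round(r[2],1))
# ramp axis by centroid fit: edges for ramp pixels
rp=q[(q[:,2]<.02)][:,:2]*1000
cm=rp.mean(0);vx,vy=np.linalg.svd(rp-cm,full_matrices=False)[2][0]
if vx<0:vx,vy=-vx,-vy
print("ramp centroid",cm.round(1),"heading",np.degrees(np.arctan2(vy,vx)).round(1))
pl=q[q[:,2]>.03][:,:2]*1000
if len(pl)>10:
    rr=cv2.minAreaRect(pl.astype(np.float32));print("plate",np.round(rr[0],1),np.round(rr[1],1),round(rr[2],1))
roi[:]=0;roi[110:235,310:450]=1
q=P[roi&(H>.0665)&(H<.074)]
a=np.radians(-12.9);ex=np.array([np.cos(a),np.sin(a)]);ey=np.array([-ex[1],ex[0]])
X=q[:,:2]@ex*1000;Y=q[:,:2]@ey*1000
A=np.c_[X-742,Y+22.5,np.ones(len(X))]
for _ in range(3):
    p=np.linalg.lstsq(A,q[:,2]*1000,rcond=None)[0]
    g=abs(A@p-q[:,2]*1000)<1.5; A,q=A[g],q[g]
print("heater X range",np.percentile(X,[.3,99.7]).round(1),"Y",np.percentile(Y,[.7,99.7]).round(1),"plane",p.round(4),"z FL",(A[0]*0+[-85,95,1]@p)[0].round(2),"FR",np.dot([-85,-95,1],p).round(2),"BL",np.dot([85,95,1],p).round(2))
o=env.get_obs();print(o["time_s"],np.round(o["tool_pos"],4),np.round(o["tool_rot"],2),np.round(o["force"],2))
E
python3 snap.py 1
```

```text
wedge rect [582.1 -73.7] [52.4 46.5] 74.2
ramp centroid [580.6 -72.2] heading 85.3
heater X range [637.8 845.2] Y [-135.8   91.1] plane [6.00000e-04 6.00000e-04 7.01407e+01] z FL 70.15 FR 70.04 BL 70.24
2.7833 [ 0.4559 -0.0512  0.0331] [ 1.7986e+02 -1.5000e-01  7.9120e+01] [ 0.14 -0.14  0.46]
```

View pics/s1.png

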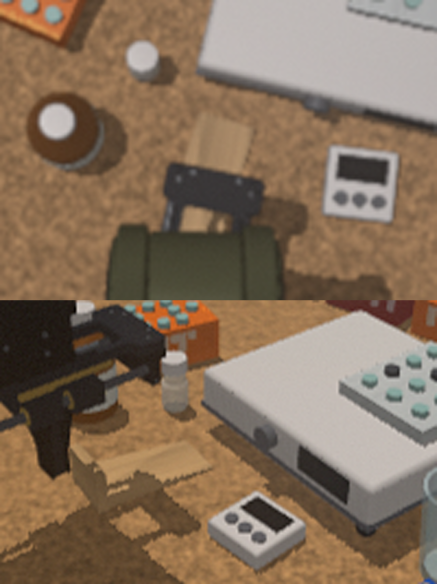

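servo_tool --moves "0 0.006 0.003 0 0 0 1;0 0.006 0 0 0 -0.01 1;0 0.005 0 0 0 0 1;0 0.005 0 0 0 0 1;0 0.004 0 0 0 0 1;0 0.004 0 0 0 0 1;0 0 0 0 0 0 1"

```text
time_s: 3.37
tool_pos: [0.4934, -0.0591, 0.0354]
tool_rot: [179.3, -0.1, 79.2]
force: [0.4, 0.4, 0.6]
grip_width: 0.0006
```

```bash
python3 snap.py 2
```

```text
wedge rect [566.8 -71. ] [ 9.9 37.7] 1.0
ramp centroid [565.6 -66. ] heading 87.2
heater X range [637.9 845.2] Y [-135.6   90.7] plane [ 5.00000e-04 -2.00000e-04  7.01479e+01] z FL 70.08 FR 70.13 BL 70.17
3.4667 [ 0.4923 -0.0589  0.0351] [ 1.7936e+02 -8.0000e-02  7.9220e+01] [ 0.09  0.45 -0.01]
```

View pics/s2.png

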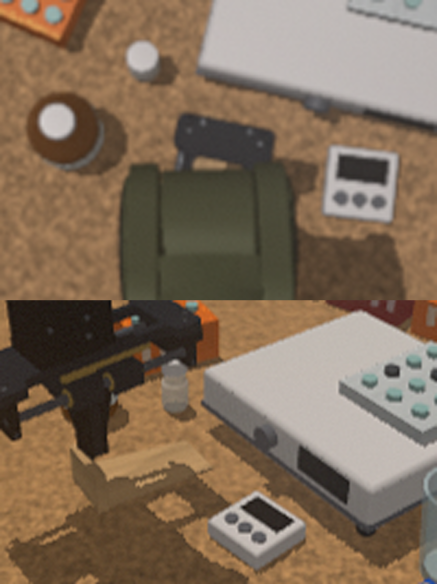

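Run:
```python
from h import *
for k in (1,2):
    c=load("side",k);P=pts(c);H=P[...,2]
    roi=(P[...,0]>.45)&(P[...,0]<.63)&(P[...,1]>-.13)&(P[...,1]<-.0)
    pl=P[roi&(H>.034)&(H<.0415)];hs=cv2.cvtColor(c["img"],cv2.COLOR_RGB2HSV)
    m=roi&(H>.034)&(H<.043)&(hs[...,1]>70)&(hs[...,2]>90)
    print(k,m.sum(),cv2.minAreaRect((P[m][:,:2]*1000).astype(np.float32)))
    m=roi&(H>.004)&(H<.02)&(hs[...,1]>50)&(hs[...,2]>60)
    print(m.sum(),cv2.minAreaRect((P[m][:,:2]*1000).astype(np.float32)))
    v=c["img"][160:290,260:360,::-1];cv2.imwrite(f"pics/z{k}.png",cv2.resize(v,None,fx=4,fy=4,interpolation=cv2.INTER_CUBIC))
a=cv2.imread("pics/z1.png");b=cv2.imread("pics/z2.png");cv2.imwrite("pics/z12.png",np.hstack([a,b]))
```

```text
1 118 ((493.9566345214844, -50.15767288208008), (57.483882904052734, 11.08254623413086), 72.66915893554688)
723 ((540.1141357421875, -63.20111083984375), (54.581687927246094, 108.65274047851562), 75.17017364501953)
2 98 ((493.6905212402344, -49.920326232910156), (55.824153900146484, 9.97663688659668), 73.3796157836914)
729 ((544.4439697265625, -64.07373046875), (55.21461486816406, 117.38201904296875), 75.444091796875)
```

View pics/z12.png

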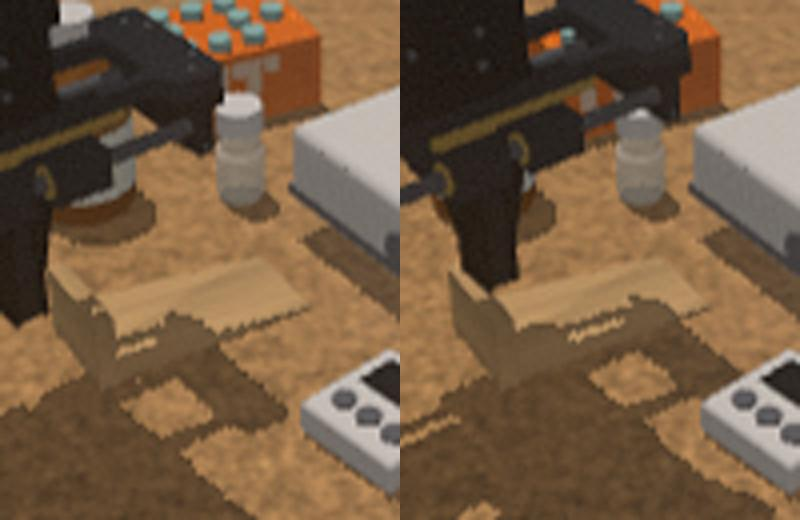

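Run:
```python
from h import *
for k,t in ((1,(.4559,-.0512,.033)),(2,(.4923,-.0589,.035))):
    c=load("side",k);P=pts(c)
    for dz in (-.011,.0):
        u,v=proj(c,np.array(t)+[0,0,dz]);print(k,dz,round(u),round(v),"in crop",((u-260)*4).round(),((v-160)*4).round())
    m=(P[...,2]<.07)&(P[...,2]>.012)&(c["img"].max(-1)<60)&(P[...,0]>.42)&(P[...,0]<.54)&(P[...,1]>-.12)&(P[...,1]<.03)
    q=P[m]
    for lo in np.arange(.012,.07,.006):
        s=q[(q[:,2]>lo)&(q[:,2]<lo+.006)]
        if len(s)>3: print(lo.round(3),len(s),s.min(0).round(3),s.max(0).round(3))
```

```text
1 -0.011 266 250 in crop 23.0 360.0
1 0.0 265 245 in crop 21.0 342.0
0.054 25 [ 0.445 -0.065  0.055] [ 0.462 -0.043  0.06 ]
0.06 34 [ 0.443 -0.065  0.06 ] [ 0.462 -0.045  0.066]
0.066 22 [ 0.444 -0.065  0.066] [ 0.461 -0.046  0.07 ]
2 -0.011 283 242 in crop 91.0 327.0
2 0.0 282 237 in crop 89.0 309.0
0.054 10 [ 0.484 -0.072  0.058] [ 0.498 -0.068  0.059]
0.06 31 [ 0.482 -0.073  0.061] [ 0.498 -0.051  0.066]
0.066 23 [ 0.481 -0.073  0.066] [ 0.498 -0.054  0.07 ]
```

servo_tool --moves "0 -0.01 0 0 0 0 1;0 -0.01 0 0 0 0 1;0 -0.008 0 0 0 0 1;0 -0.003 0 0 0 0 1;0 0 0 0 0 0 1"

```text
time_s: 3.88
tool_pos: [0.456, -0.052, 0.0337]
tool_rot: [179.6, -0.0, 79.2]
force: [-0.2, 0.2, 0.2]
grip_width: 0.0005
```

```bash
python3 go.py .455 -.051 .005 79.5
```

```text
t 3.8833 pos [ 0.456  -0.052   0.0337] rot [ 1.7957e+02 -3.0000e-02  7.9240e+01] F [-0.23  0.23  0.2 ]
shift [ 0.0008 -0.0013  0.0287] turn [ 0.015 -0.001 -0.009]
```

servo_tool --moves "0 0 0.005 0.01 0 0 1;0 0 0.004 0 0 0 1;0 0 0.003 0 0 0 1;0 0 0.001 0 0 0 1"

```text
time_s: 4.22
tool_pos: [0.4562, -0.0525, 0.0202]
tool_rot: [179.8, 0.0, 79.2]
force: [-0.3, -0.5, 0.1]
grip_width: 0.0003
```

```bash
cat > side.py <<'E'
import sys
from h import *
from cell import env
k=sys.argv[1];c=env.read_camera("side");np.savez(f"pics/side{k}.npz",**c)
cv2.imwrite(f"pics/z{k}.png",cv2.resize(c["img"][160:290,240:440,::-1],None,fx=4,fy=4,interpolation=cv2.INTER_CUBIC))
P=pts(c);H=P[...,2];hs=cv2.cvtColor(c["img"],cv2.COLOR_RGB2HSV)
roi=(P[...,0]>.45)&(P[...,0]<.70)&(P[...,1]>-.14)&(P[...,1]<-.0)
m=roi&(H>.034)&(H<.043)&(hs[...,1]>70)&(hs[...,2]>90)
if m.sum()>10: print("plate top",m.sum(),[np.round(a,1) for a in cv2.minAreaRect((P[m][:,:2]*1000).astype(np.float32))])
m=roi&(H>.003)&(H<.02)&(hs[...,1]>50)&(hs[...,2]>60)
if m.sum()>10: print("ramp",m.sum(),[np.round(a,1) for a in cv2.minAreaRect((P[m][:,:2]*1000).astype(np.float32))])
m=(H<.09)&(H>.01)&(c["img"].max(-1)<60)&(P[...,0]>.42)&(P[...,0]<.64)&(P[...,1]>-.12)&(P[...,1]<.03)
if m.sum(): print("finger lowest",P[m][np.argsort(P[m][:,2])[[0,3]]].round(3).tolist())
o=env.get_obs();print(o["time_s"],np.round(o["tool_pos"],4),np.round(o["tool_rot"],2),np.round(o["force"],2))
E
python3 side.py 3
```

```text
plate top 119 [array([487.9, -56. ]), array([65. , 35.8]), np.float64(38.7)]
ramp 851 [array([569.8, -60.9]), array([178.8,  97.4]), np.float64(8.6)]
finger lowest [[0.459, -0.062, 0.043], [0.448, -0.064, 0.043]]
4.2667 [ 0.4561 -0.0524  0.0201] [1.7978e+02 2.0000e-02 7.9220e+01] [-0.47 -0.6  -0.24]
```

View pics/z3.png

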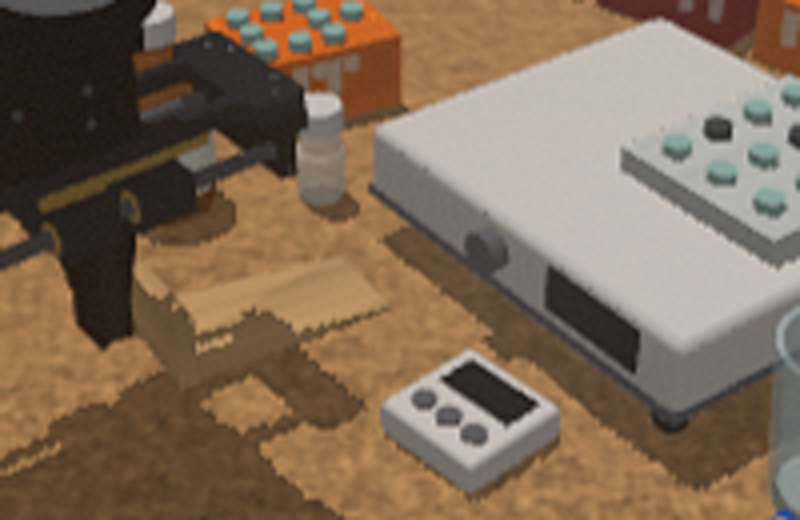

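Run:
```python
from h import *
c=load("side",3);P=pts(c)
m=(c["img"].max(-1)<70)&(P[...,0]>.40)&(P[...,0]<.60)&(P[...,1]>-.15)&(P[...,1]<.03)&(P[...,2]>.035)
q=P[m]
for lo in np.arange(.035,.2,.01):
    s=q[(q[:,2]>lo)&(q[:,2]<lo+.01)]
    if len(s)>3: print(lo.round(3),len(s),s.min(0).round(3),s.max(0).round(3))
```

```text
0.035 13 [ 0.447 -0.066  0.042] [0.576 0.026 0.045]
0.045 58 [ 0.444 -0.067  0.045] [ 0.463 -0.044  0.055]
0.055 56 [ 0.444 -0.067  0.055] [ 0.463 -0.046  0.065]
0.065 60 [ 0.443 -0.067  0.065] [ 0.465 -0.047  0.075]
0.075 69 [ 0.44  -0.067  0.075] [0.586 0.029 0.085]
0.085 67 [ 0.438 -0.068  0.085] [ 0.468 -0.054  0.095]
0.095 14 [ 0.462 -0.069  0.095] [ 0.468 -0.065  0.104]
0.105 12 [ 0.421 -0.106  0.107] [ 0.534 -0.053  0.115]
0.115 261 [ 0.401 -0.107  0.115] [ 0.536 -0.036  0.125]
0.125 507 [ 0.401 -0.106  0.125] [ 0.539 -0.034  0.135]
0.135 130 [ 0.402 -0.107  0.135] [ 0.541 -0.041  0.145]
0.145 918 [ 0.4   -0.108  0.145] [ 0.553 -0.019  0.155]
0.155 307 [ 0.401 -0.096  0.155] [ 0.547 -0.023  0.165]
0.165 245 [ 0.402 -0.079  0.165] [ 0.469 -0.027  0.175]
0.175 246 [ 0.402 -0.079  0.175] [ 0.469 -0.024  0.185]
0.185 179 [ 0.402 -0.079  0.185] [ 0.468 -0.025  0.195]
0.195 168 [ 0.4   -0.092  0.195] [ 0.463 -0.015  0.205]
```

servo_tool --moves "0 0 0.006 0 0 0 1;0 0 0.006 0 0 0 1;0 0 0.004 0 0 0 1;0 0 0.002 0 0 0 1;0 0 0 0 0 0 1"

```text
time_s: 4.68
tool_pos: [0.4565, -0.0522, -0.0005]
tool_rot: [179.8, -0.0, 79.2]
force: [-0.1, -0.4, 0.0]
grip_width: 0.0003
```

```bash
python3 side.py 4
```

```text
plate top 102 [array([559.3, -44.3]), array([162.7,  46.2]), np.float64(8.1)]
ramp 825 [array([558.5, -62.7]), array([205.7,  91.4]), np.float64(9.5)]
finger lowest [[0.454, -0.062, 0.022], [0.455, -0.062, 0.024]]
4.7333 [ 4.565e-01 -5.220e-02 -4.000e-04] [ 1.7983e+02 -3.0000e-02  7.9220e+01] [ 0.16  0.19 -0.14]
```

View pics/z4.png

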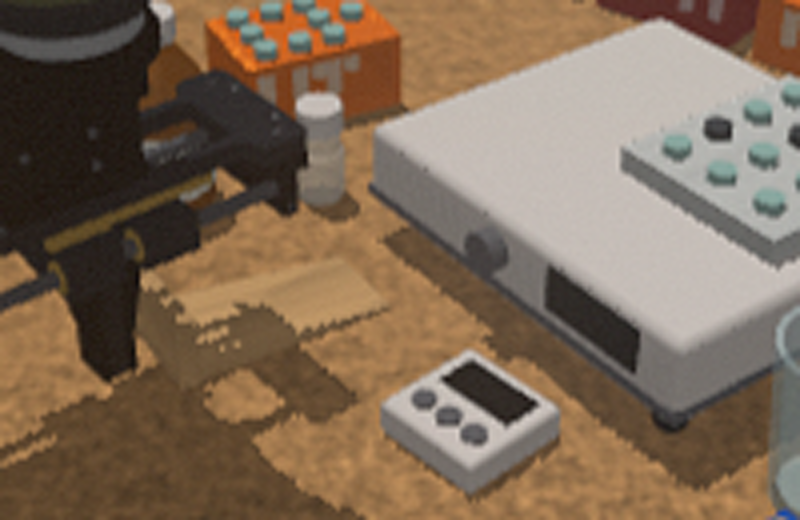

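servo_tool --moves "0 0.005 0 0 0 0 1;0 0.005 0 0 0 0 1;0 0.004 0 0 0 0 1;0 0.003 0 0 0 0 1;0 0.003 0 0 0 0 1;0 0.003 0 0 0 0 1;0 0 0 0 0 0 1"

```text
time_s: 5.32
tool_pos: [0.4828, -0.0573, 0.0005]
tool_rot: [179.7, -0.0, 79.2]
force: [0.2, -0.1, 0.3]
grip_width: 0.0006
```

```bash
python3 side.py 5
```

```text
plate top 34 [array([556.7, -67.4]), array([ 29.6, 166.5]), np.float64(86.4)]
ramp 734 [array([573.7, -62.7]), array([173.3,  82.9]), np.float64(14.7)]
finger lowest [[0.488, -0.07, 0.022], [0.48, -0.068, 0.024]]
5.3667 [ 0.4825 -0.0572  0.0005] [ 1.7973e+02 -3.0000e-02  7.9210e+01] [-0.22  0.5   0.07]
```

View pics/z5.png

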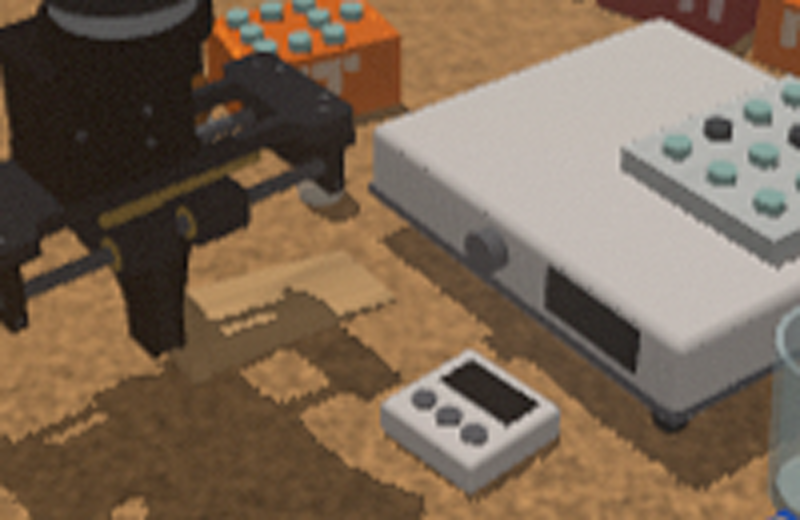

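Run:
```python
from h import *
for k,L in ((0,[(388,306,.002),(345,260,.002)]),(5,[(395,300,.002),(347,249,.002),(190,382,0)])):
    c=load("side",k)
    for u,v,z in L: print(k,(u,v),ray(c,240+u/4,160+v/4,z).round(4))
c=load("side",5);cv2.imwrite("pics/z5b.png",cv2.resize(c["img"][215:265,275:345,::-1],None,fx=11,fy=11,interpolation=cv2.INTER_LANCZOS4))
```

```text
0 (388, 306) [ 0.5958 -0.1081  0.002 ]
0 (345, 260) [ 0.6108 -0.0649  0.002 ]
5 (395, 300) [ 0.602  -0.1075  0.002 ]
5 (347, 249) [ 0.6189 -0.059   0.002 ]
5 (190, 382) [ 0.4891 -0.0737  0.    ]
```

View pics/z5b.png

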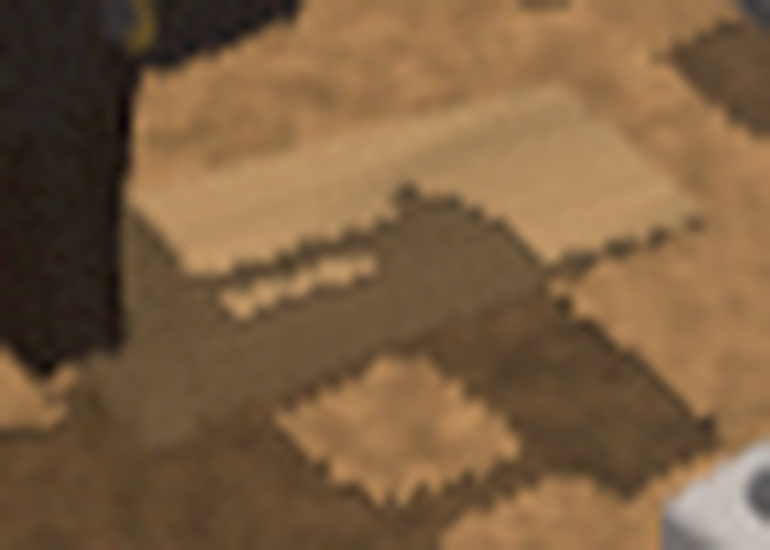

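servo_tool --moves "0 -0.01 0 0 0 0 1;-0.006 -0.012 0 0 0 0 1;-0.006 -0.012 0 0 0 0 1;0 0 0 0 0 0 1"

```text
time_s: 5.7
tool_pos: [0.4436, -0.0614, -0.0003]
tool_rot: [179.8, -0.1, 79.3]
force: [0.2, 0.1, -0.4]
grip_width: 0.0005
```

```bash
python3 side.py 6;python3 snap.py 6
python3 - <<'E'
from h import *
c=load("top",6);cv2.imwrite("pics/t6.png",cv2.resize(c["img"][195:285,290:390,::-1],None,fx=6,fy=6,interpolation=cv2.INTER_LANCZOS4))
c=load("side",6);cv2.imwrite("pics/z6.png",cv2.resize(c["img"][215:265,275:345,::-1],None,fx=11,fy=11,interpolation=cv2.INTER_LANCZOS4))
E
```

```text
plate top 79 [array([497.2, -60.5]), array([36.3, 11.6]), np.float64(74.0)]
ramp 810 [array([572.1, -58.2]), array([171.5,  89.2]), np.float64(8.4)]
finger lowest [[0.45, -0.073, 0.023], [0.435, -0.074, 0.024]]
5.75 [ 4.451e-01 -6.120e-02  1.000e-04] [ 1.7973e+02 -1.0000e-01  7.9290e+01] [ 0.64 -0.02 -0.43]
wedge rect [554.8 -61.5] [ 55.3 123.2] 73.0
ramp centroid [571.4 -63.8] heading -31.8
plate [505.8 -29.3] [16.5  9.8] 77.5
heater X range [637.7 844.8] Y [-135.6   90.9] plane [6.0000e-04 4.0000e-04 7.0071e+01] z FL 70.06 FR 69.99 BL 70.15
5.85 [ 0.4474 -0.0609  0.0007] [ 1.7959e+02 -1.5000e-01  7.9330e+01] [0.93 0.39 0.09]
```

View pics/t6.png

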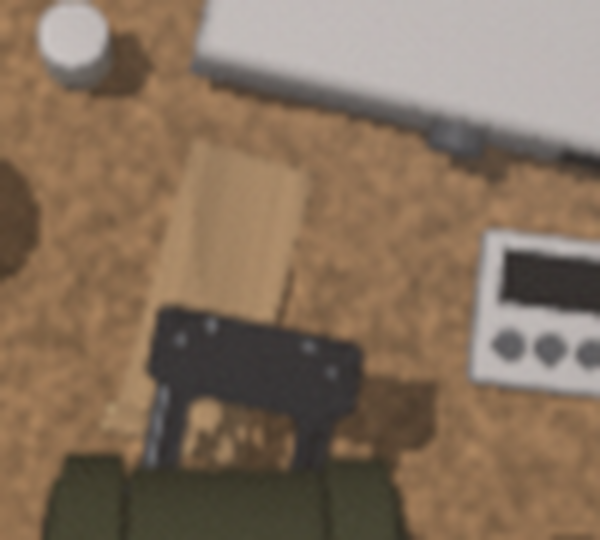

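View pics/z6.png

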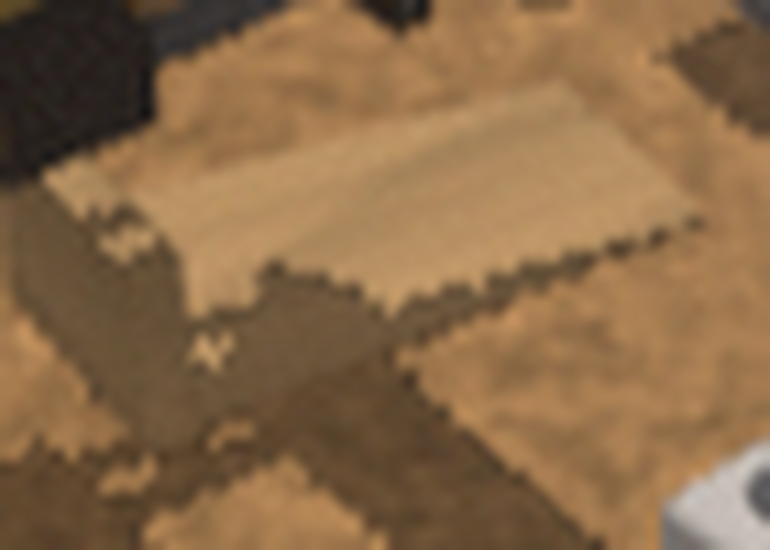

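```bash
python3 - <<'E'
from h import *
c=load("top",6)
f=lambda u,v,z:ray(c,290+u/6,195+v/6,z)[:2]*1000
a,b=f(198,143,.002),f(307,172,.002); d=f(118,405,.0155);e=f(106,420,.04)
print(a,b,np.linalg.norm(a-b),d,e)
print("toe heading",np.degrees(np.arctan2(*(a-b)[::-1]))-90,"left edge heading",np.degrees(np.arctan2(*(a-d)[::-1])))
E
python3 go.py .452 -.072 0 79.5
```

```text
[615.01369155 -56.36010959] [604.03922282 -99.71555883] 44.72285704541637 [510.80267226 -26.56710835] [504.29255147 -22.55078495]
toe heading -14.204786003354386 left edge heading -15.954760731313367
t 5.85 pos [ 0.4474 -0.0609  0.0007] rot [ 1.7959e+02 -1.5000e-01  7.9330e+01] F [0.93 0.39 0.09]
shift [-0.0101  0.0066  0.0007] turn [ 0.014 -0.005 -0.006]
```

servo_tool --moves "0.003 0.007 0 0 0 0 1;0 0.008 0 0 0 0 1;0 0.006 0 0 0 0 1;0 0.004 0 0 0 0 1;0 0.003 0 0 0 0 1;0 0.003 0 0 0 0 1;0 0.002 0 0 0 0 1;0 0 0 0 0 0 1"

```text
time_s: 6.52
tool_pos: [0.4877, -0.063, 0.0012]
tool_rot: [179.5, -0.3, 79.4]
force: [0.4, -0.4, -0.5]
grip_width: 0.0002
```

servo_tool --moves "0 -0.01 0 0 0 0 1;0.004 -0.012 0 0 0 0 1;0.004 -0.012 0 0 0 0 1;0.004 -0.004 0 0 0 0 1;0 0 0 0 0 0 1"

```text
time_s: 6.93
tool_pos: [0.447, -0.0424, 0.0]
tool_rot: [179.6, -0.3, 79.4]
force: [0.1, -0.6, 0.6]
grip_width: 0.0006
```

```bash
python3 snap.py 7
python3 - <<'E'
from h import *
c=load("top",7);cv2.imwrite("pics/t7.png",cv2.resize(c["img"][195:285,290:390,::-1],None,fx=6,fy=6,interpolation=cv2.INTER_LANCZOS4))
E
```

```text
wedge rect [582.5 -67. ] [54.7 70.2] 79.2
ramp centroid [578.6 -66. ] heading -18.8
heater X range [637.7 845. ] Y [-135.6   91.1] plane [9.00000e-04 0.00000e+00 7.01434e+01] z FL 70.07 FR 70.06 BL 70.22
7.0333 [ 4.481e-01 -4.330e-02  2.000e-04] [179.57  -0.26  79.34] [-0.11 -0.94  0.64]
```

View pics/t7.png

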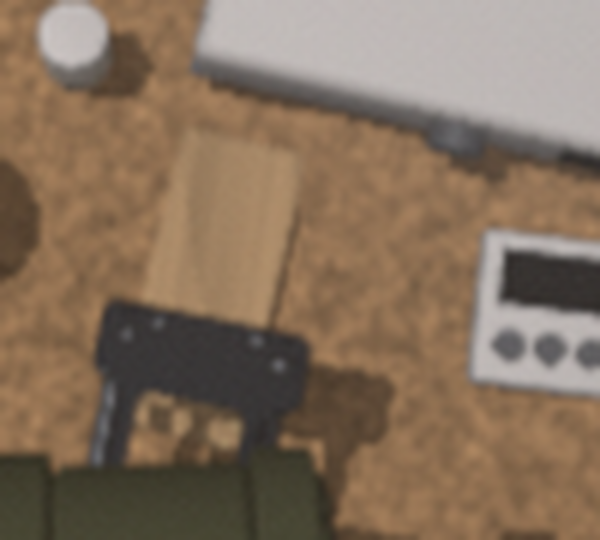

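Run:
```python
from h import *
c=load("top",7)
f=lambda u,v,z:ray(c,290+u/6,195+v/6,z)[:2]*1000
a,b=f(190,130,.002),f(300,154,.002); d=f(147,290,.0105);e=f(272,325,.0115)
print(a,b,np.linalg.norm(a-b),d)
print("toe heading",np.degrees(np.arctan2(*(a-b)[::-1]))-90,"left edge heading",np.degrees(np.arctan2(*(a-d)[::-1])),"right",np.degrees(np.arctan2(*(b-e)[::-1])))
P=pts(c);H=P[...,2]
roi=np.zeros(H.shape,bool);roi[200:285,305:345]=1
m=roi&(H>.0035)&(H<.02)
# left/right edges per row (exclude arm) -> ramp only
n,l,s,_=cv2.connectedComponentsWithStats(m.astype(np.uint8));i=1+np.argmax(s[1:,4]);m=l==i
L=[];R=[]
for v in range(219,243):
    u=np.where(m[v])[0]
    if len(u)>8: L.append(P[v,u[0],:2]);R.append(P[v,u[-1],:2])
for n,q in(("L",L),("R",R)):
    q=np.array(q)*1000;p=np.polyfit(q[:,0],q[:,1],1);print(n,len(q),"heading",np.degrees(np.arctan(p[0])).round(1),"y at x=610,580",np.polyval(p,[610,580]).round(1),"resid",np.std(q[:,1]-np.polyval(p,q[:,0])).round(2))
```

```text
[620.16973593 -53.1170588 ] [611.18317831 -96.8875374 ] 44.68347584756849 [555.80124257 -37.07300975]
toe heading -11.602221613263794 left edge heading -13.995961619540537 right -9.006151186566456
L 23 heading -13.4 y at x=610,580 [-48.7 -41.6] resid 1.15
R 23 heading -12.1 y at x=610,580 [-97.1 -90.7] resid 1.42
```

servo_tool --moves "-0.006 0.002 0 0.01 0 -0.04 1;0 0.008 0 0 0 -0.02 1;0 0.008 0 0 0 0 1;0 0.006 0 0 0 0 1;0 0.004 0 0 0 0 1;0 0.004 0 0 0 0 1;0 0.004 0 0 0 0 1;0 0.004 0 0 0 0 1;0 0.004 0 0 0 0 1;0 0 0 0 0 0 1"

```text
time_s: 7.87
tool_pos: [0.4977, -0.057, 0.0008]
tool_rot: [179.7, -0.3, 81.0]
force: [0.8, 0.9, 0.2]
grip_width: 0.0004
```

servo_tool --moves "0 -0.01 0 0 0 0 1;0 -0.012 0 0 0 0 1;0 -0.012 0 0 0 0 1;0 -0.004 0 0 0 0 1;0 0 0 0 0 0 1"

```text
time_s: 8.28
tool_pos: [0.456, -0.0499, -0.0002]
tool_rot: [179.8, -0.3, 81.0]
force: [0.2, 0.5, 0.0]
grip_width: 0.0002
```

```bash
cat > edge.py <<'E'
import sys
from h import *
k=sys.argv[1]
c=load("top",k);cv2.imwrite(f"pics/t{k}.png",cv2.resize(c["img"][195:285,290:390,::-1],None,fx=6,fy=6,interpolation=cv2.INTER_LANCZOS4))
P=pts(c);H=P[...,2]
roi=np.zeros(H.shape,bool);roi[190:285,300:350]=1
m=roi&(H>.0035)&(H<.02)
n,l,s,_=cv2.connectedComponentsWithStats(m.astype(np.uint8));i=1+np.argmax(s[1:,4]);m=l==i
print(s[i])
L=[];R=[]
for v in range(s[i][1],s[i][1]+s[i][3]):
    u=np.where(m[v])[0]
    if len(u)>14: L.append(P[v,u[0],:2]);R.append(P[v,u[-1],:2])
for n,q in(("L",L),("R",R)):
    q=np.array(q)*1000;p=np.polyfit(q[:,0],q[:,1],1)
    for _ in range(2):
        g=abs(q[:,1]-np.polyval(p,q[:,0]))<2.5;p=np.polyfit(q[g,0],q[g,1],1)
    print(n,g.sum(),"x",q[:,0].min().round(),q[:,0].max().round(),"heading",np.degrees(np.arctan(p[0])).round(1),"y at x=656.6,620,590",np.polyval(p,[656.6,620,590]).round(1))
E
python3 snap.py 8;python3 edge.py 8
```

```text
wedge rect [593.4 -65.6] [52.7 67.4] 80.9
ramp centroid [588.3 -64.1] heading -17.7
heater X range [637.9 845.1] Y [-135.4   90.6] plane [6.00000e-04 7.00000e-04 7.02093e+01] z FL 70.23 FR 70.09 BL 70.33
8.3833 [ 0.4573 -0.0501  0.    ] [179.73  -0.35  81.03] [-0.15  0.18  1.42]
[314 213  26  31 492]
L 20 x 564.0 614.0 heading -11.0 y at x=656.6,620,590 [-52.7 -45.7 -39.8]
R 20 x 565.0 615.0 heading -9.5 y at x=656.6,620,590 [-99.8 -93.7 -88.7]
```

View pics/t8.png

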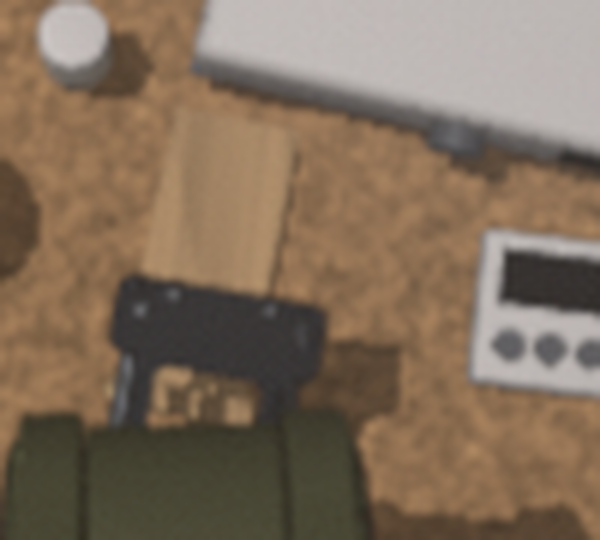

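servo_tool --moves "0.005 0.002 0 0 0 0.025 1;0.003 0.006 0 0 0 0.015 1;0 0.008 0 0 0 0 1;0 0.008 0 0 0 0 1;0 0.005 0 0 0 0 1;0 0.003 0 0 0 0 1;0 0.003 0 0 0 0 1;0 0.004 0 0 0 0 1;0 0.004 0 0 0 0 1;0 0.004 0 0 0 0 1;0 0.004 0 0 0 0 1;0 0.004 0 0 0 0 1;0 0 0 0 0 0 1"

```text
time_s: 9.47
tool_pos: [0.5207, -0.0539, 0.0004]
tool_rot: [179.7, -0.4, 79.8]
force: [0.7, 1.0, 1.1]
grip_width: 0.0004
```

```bash
python3 snap.py 9;python3 edge.py 9; python3 side.py 9
```

```text
wedge rect [637.8 -61.9] [22.6  7.1] 82.1
ramp centroid [637.4 -60.4] heading 77.6
heater X range [637.9 845. ] Y [-135.6   90.9] plane [ 9.0000e-04 -1.0000e-04  7.0103e+01] z FL 70.01 FR 70.04 BL 70.17
9.5667 [ 5.20e-01 -5.37e-02  3.00e-04] [179.69  -0.38  79.78] [-0.27  0.84  0.03]
[321 207  20   7  44]
plate top 48 [array([528.3, -61.8]), array([19. , 46.1]), np.float64(18.1)]
ramp 684 [array([596.1, -68.8]), array([147.9,  88.2]), np.float64(23.6)]
finger lowest [[0.528, -0.065, 0.021], [0.518, -0.064, 0.024]]
9.6167 [ 5.198e-01 -5.370e-02  3.000e-04] [179.7   -0.38  79.78] [ 0.44 -0.36 -0.53]Traceback (most recent call last):
  File "edge.py", line 15, in <module>
    q=np.array(q)*1000;p=np.polyfit(q[:,0],q[:,1],1)
                                    ~^^^^^
IndexError: too many indices for array: array is 1-dimensional, but 2 were indexed
```

View pics/z9.png

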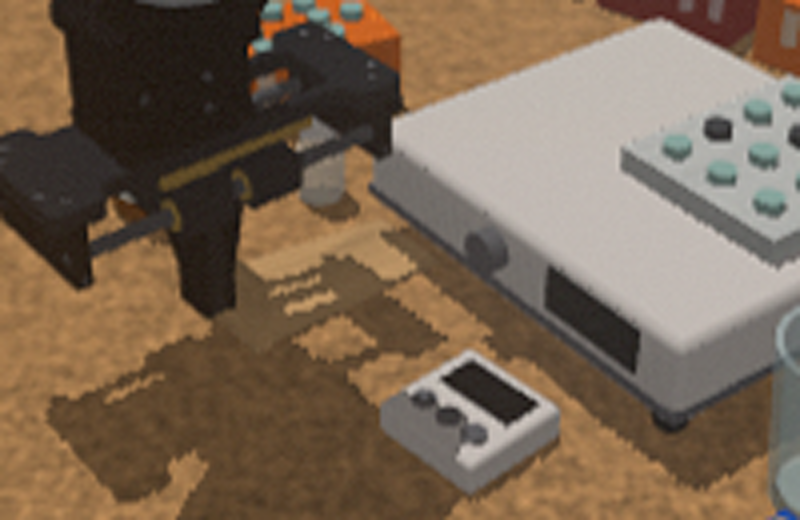

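View pics/t9.png

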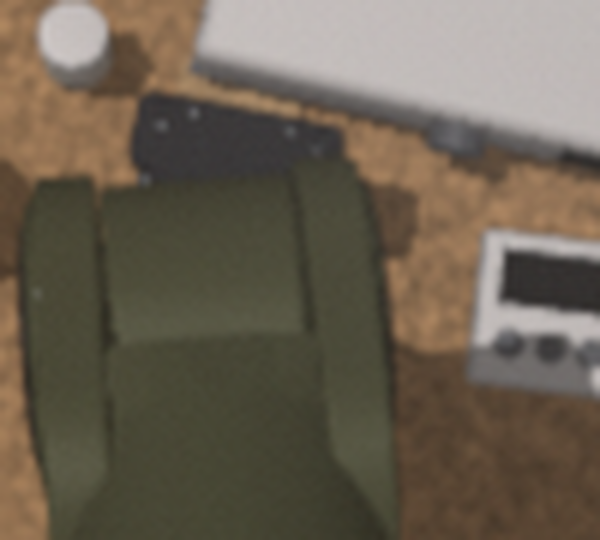

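Run:
```python
from h import *
c=load("side",9)
for u,v,z in ((417,270,.002),(379,227,.002),(245,350,0)): print(ray(c,240+u/4,160+v/4,z).round(4))
cv2.imwrite("pics/z9b.png",cv2.resize(c["img"][210:255,290:360,::-1],None,fx=11,fy=11,interpolation=cv2.INTER_LANCZOS4))
```

```text
[ 0.6292 -0.0994  0.002 ]
[ 0.6457 -0.0584  0.002 ]
[ 0.524  -0.0765  0.    ]
```

View pics/z9b.png

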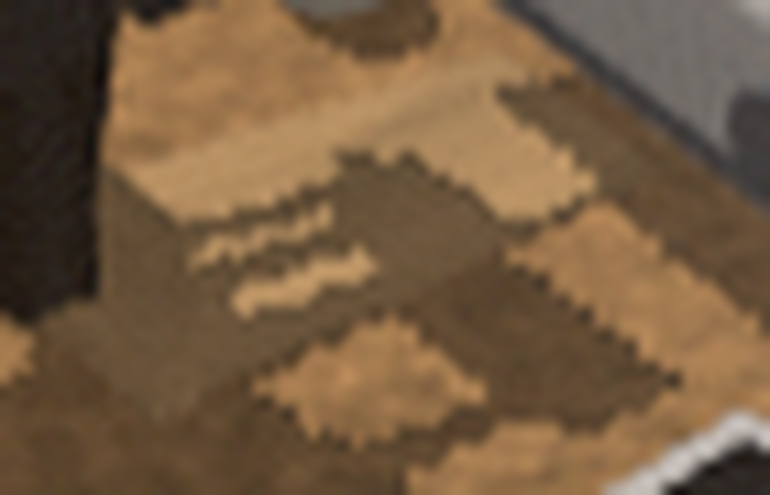

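servo_tool --moves "0 0.003 0 0 0 0 1;0 0.004 0 0 0 0 1;0 0.004 0 0 0 0 1;0 0.003 0 0 0 0 1;0 0.003 0 0 0 0 1;0 0.002 0 0 0 0 1"

```text
time_s: 10.12
tool_pos: [0.5391, -0.0574, 0.0003]
tool_rot: [179.8, -0.3, 79.8]
force: [0.3, 0.2, 1.0]
grip_width: 0.0003
```

```bash
python3 snap.py 10; python3 side.py 10
```

```text
wedge rect [666.1 -54.5] [7.3 2.4] 0.8
ramp centroid [666.8 -54.2] heading -12.8
heater X range [637.8 845.2] Y [-135.8   91. ] plane [ 4.0000e-04 -3.0000e-04  7.0161e+01] z FL 70.1 FR 70.16 BL 70.16
10.2167 [ 5.392e-01 -5.740e-02  3.000e-04] [179.74  -0.34  79.79] [-0.47 -0.62 -1.01]
plate top 48 [array([549.8, -76.1]), array([25. , 10.3]), np.float64(79.7)]
ramp 638 [array([608.6, -71.4]), array([130.2,  88.8]), np.float64(29.2)]
finger lowest [[0.538, -0.066, 0.02], [0.546, -0.069, 0.022]]
10.2667 [ 5.389e-01 -5.730e-02  3.000e-04] [179.76  -0.34  79.79] [ 0.49 -0.32  0.39]
```

View pics/z10.png

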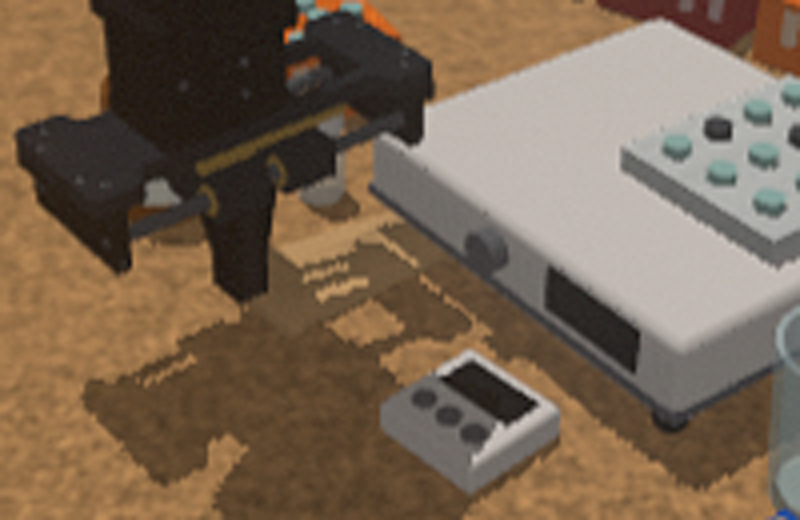

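Run:
```python
from h import *
c=load("side",10);P=pts(c)
m=(c["img"].max(-1)<70)&(P[...,0]>.57)&(P[...,0]<.68)&(P[...,1]>-.13)&(P[...,1]<-.02)&(P[...,2]>.075)
q=P[m];print(m.sum(),q.min(0),q.max(0),np.sort(q[:,2])[:20].round(3))
```

```text
835 [ 0.57000763 -0.11286055  0.09144291] [ 0.6360395  -0.03712995  0.41760557] [0.091 0.093 0.093 0.093 0.094 0.094 0.094 0.094 0.094 0.095 0.095 0.095
 0.095 0.095 0.095 0.097 0.097 0.097 0.097 0.097]
```

servo_tool --moves "0 0.003 0 0 0 0 1;0 0.002 0 0 0 0 1;0 0.002 0 0 0 0 1;0 0.002 0 0 0 0 1"

```text
time_s: 10.6
tool_pos: [0.5475, -0.0589, 0.0002]
tool_rot: [179.8, -0.3, 79.8]
force: [-1.1, -0.2, 0.9]
grip_width: 0.0004
```

servo_tool --moves "0 0.002 0 0 0 0 1;0 0.002 0 0 0 0 1;0 0.002 0 0 0 0 1"

```text
time_s: 10.85
tool_pos: [0.554, -0.0601, 0.0002]
tool_rot: [179.8, -0.3, 79.8]
force: [0.4, 0.9, 0.4]
grip_width: 0.0005
```

servo_tool --moves "0 0.002 0 0 0 0 1;0 0.002 0 0 0 0 1"

```text
time_s: 11.02
tool_pos: [0.5583, -0.0609, 0.0002]
tool_rot: [179.8, -0.3, 79.8]
force: [-0.2, 0.4, 0.3]
grip_width: 0.0005
```

```bash
python3 snap.py 11; python3 side.py 11
```

```text
wedge rect [670.  -31.6] [8.8 4.6] 56.1
ramp centroid [669.9 -32.5] heading 39.3
heater X range [638.6 845. ] Y [-135.9   91.1] plane [-1.00000e-04  4.00000e-04  7.00839e+01] z FL 70.13 FR 70.05 BL 70.11
11.1167 [ 5.587e-01 -6.090e-02  2.000e-04] [179.81  -0.32  79.8 ] [-0.97  0.23 -0.03]
plate top 45 [array([569., -80.]), array([22.4, 11.2]), np.float64(82.2)]
ramp 516 [array([612.3, -53.2]), array([87.7, 90.8]), np.float64(83.0)]
finger lowest [[0.564, -0.074, 0.022], [0.551, -0.07, 0.023]]
11.1667 [ 5.584e-01 -6.090e-02  2.000e-04] [179.82  -0.32  79.8 ] [ 1.85 -0.39 -0.07]
```

servo_tool --moves "0 0.002 0 0 0 0 1;0 0.002 0 0 0 0 1"

```text
time_s: 11.33
tool_pos: [0.5621, -0.0615, 0.0001]
tool_rot: [179.9, -0.3, 79.8]
force: [-0.1, 0.3, 1.1]
grip_width: 0.0007
```

servo_tool --moves "0 0.002 0 0 0 0 1;0 0.002 0 0 0 0 1"

```text
time_s: 11.5
tool_pos: [0.5662, -0.0623, 0.0001]
tool_rot: [179.9, -0.3, 79.8]
force: [-0.3, 0.6, 0.2]
grip_width: 0.0005
```

servo_tool --moves "0 0.002 0 0 0 0 1;0 0.001 0 0 0 0 1"

```text
time_s: 11.67
tool_pos: [0.5697, -0.063, 0.0001]
tool_rot: [179.9, -0.3, 79.8]
force: [-0.6, 0.1, -0.2]
grip_width: 0.0007
```

```bash
python3 snap.py 12; python3 side.py 12
```

```text
wedge rect [696.5 -60.1] [3.1 9.4] 72.6
ramp centroid [696.1 -60.1] heading -10.9
heater X range [638.2 845.1] Y [-136.2   90.9] plane [-5.00000e-04  9.00000e-04  7.01778e+01] z FL 70.31 FR 70.14 BL 70.21
11.7667 [ 5.697e-01 -6.290e-02  1.000e-04] [179.86  -0.31  79.81] [ 0.88 -0.19 -0.32]
plate top 41 [array([580.4, -82.2]), array([24.2, 11.8]), np.float64(74.0)]
ramp 422 [array([616.1, -57.7]), array([81.5, 80.4]), np.float64(83.8)]
finger lowest [[0.569, -0.073, 0.021], [0.561, -0.074, 0.024]]
11.8167 [ 5.696e-01 -6.290e-02  1.000e-04] [179.86  -0.31  79.81] [-0.4  -0.68 -0.37]
```

View pics/z12.png

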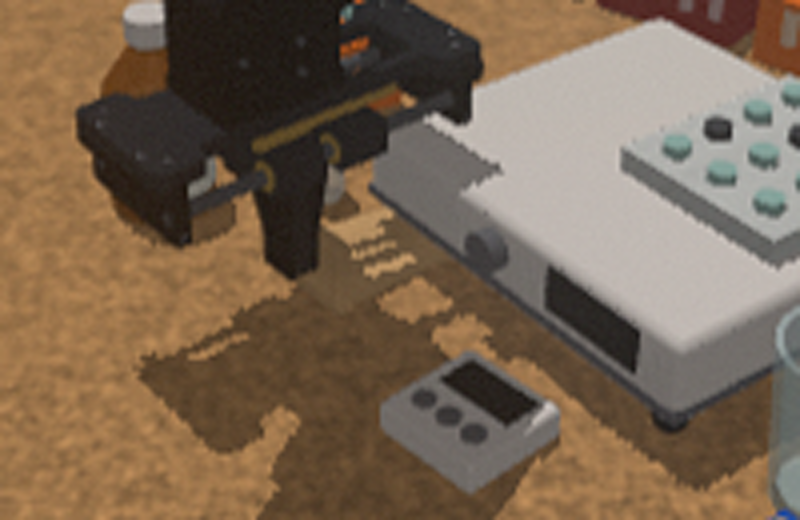

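servo_tool --moves "0 0.002 0 0 0 0 1;0 0.001 0 0 0 0 1"

```text
time_s: 11.98
tool_pos: [0.5724, -0.0634, 0.0001]
tool_rot: [179.9, -0.3, 79.8]
force: [-1.0, 0.4, 0.6]
grip_width: 0.0004
```

```bash
python3 snap.py 13|grep -A1 heater
```

```text
heater X range [638.1 845. ] Y [-135.8   90.5] plane [1.00000e-04 0.00000e+00 7.01535e+01] z FL 70.15 FR 70.14 BL 70.16
12.0833 [ 5.724e-01 -6.340e-02  1.000e-04] [179.88  -0.3   79.81] [-0.68 -0.03 -0.5 ]
```

servo_tool --moves "0 0.002 0 0 0 0 1;0 0.001 0 0 0 0 1"

```text
time_s: 12.25
tool_pos: [0.5744, -0.0638, -0.0001]
tool_rot: [-180.0, -0.3, 79.8]
force: [-2.3, 0.5, 1.4]
grip_width: 0.0006
```

```bash
python3 snap.py 14|grep -A1 heater
```

```text
heater X range [637.9 845. ] Y [-135.9   91. ] plane [2.00000e-04 1.00000e-03 7.01472e+01] z FL 70.23 FR 70.04 BL 70.26
12.35 [ 5.745e-01 -6.380e-02 -1.000e-04] [179.99  -0.29  79.82] [-2.44 -0.54  1.09]
```

servo_tool --moves "0 -0.006 0 0 0 0 1;0 -0.006 0 0 0 0 1;0 0 -0.02 0 0 0 1;0 0 -0.025 0 0 0 1;0 0 -0.02 0 0 0 1;0 0 -0.01 0 0 0 1;0 0 0 0 0 0 1"

```text
time_s: 12.93
tool_pos: [0.5591, -0.0614, 0.0759]
tool_rot: [-180.0, -0.3, 79.9]
force: [-0.4, 1.1, -1.0]
grip_width: 0.0004
```

```bash
python3 go.py .6566 -.076 .075 79.8; python3 side.py 15
```

```text
t 12.9333 pos [ 0.5591 -0.0614  0.0759] rot [-179.96   -0.29   79.86] F [-0.35  1.12 -1.01]
shift [0.0028 0.0985 0.0009] turn [-0.001 -0.01   0.002]
plate top 115 [array([606.8, -73.2]), array([55.3, 57.8]), np.float64(71.8)]
ramp 479 [array([620.8, -49.9]), array([100.8,  71.1]), np.float64(80.4)]Traceback (most recent call last):
  File "side.py", line 13, in <module>
    if m.sum(): print("finger lowest",P[m][np.argsort(P[m][:,2])[[0,3]]].round(3).tolist())
                                           ~~~~~~~~~~~~~~~~~~~~~^^^^^^^
IndexError: index 3 is out of bounds for axis 0 with size 2
```

View pics/z15.png

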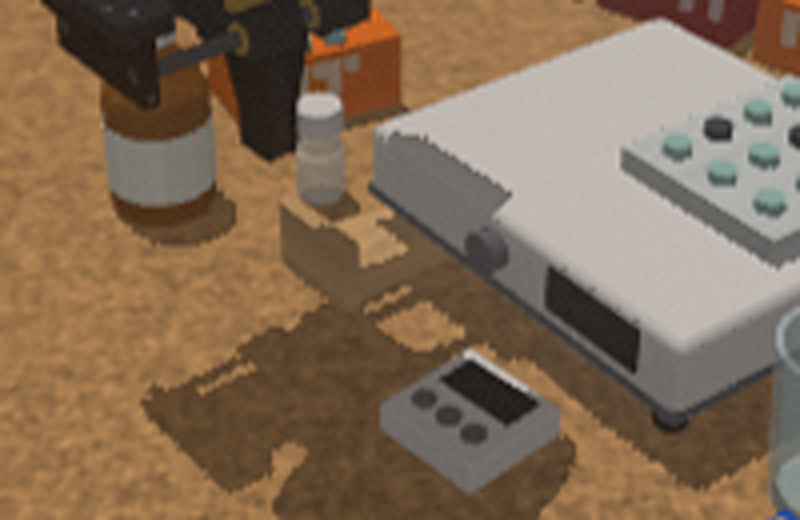

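servo_tool --moves "0.001 0.02 0 0 0 0 1;0.001 0.025 0 0 0 0 1;0.001 0.022 0 0 0 0 1;0 0.01 0 0 0 0 1;0 0.003 0 0 0 0 1;0 0 0 0 0 0 1"

```text
time_s: 13.48
tool_pos: [0.6355, -0.0732, 0.0664]
tool_rot: [-179.4, -0.2, 79.8]
force: [-0.5, 0.7, 0.3]
grip_width: 0.0005
```

```bash
python3 go.py .6566 -.076 .053 79.8
```

```text
t 13.4833 pos [ 0.6355 -0.0732  0.0664] rot [-1.7937e+02 -1.6000e-01  7.9850e+01] F [-0.46  0.75  0.27]
shift [0.0009 0.0214 0.0131] turn [-0.022 -0.005  0.002]
```

servo_tool --moves "0 0.009 0 -0.01 0 0 1;0 0.008 0 -0.01 0 0 1;0 0.002 0 0 0 0 1;0 0 0 0 0 0 1"

```text
time_s: 13.82
tool_pos: [0.6525, -0.0764, 0.0634]
tool_rot: [-179.7, -0.1, 79.9]
force: [-0.3, 0.4, 0.3]
grip_width: 0.0005
```

```bash
python3 go.py .6566 -.076 .053 79.8;python3 snap.py 16
python3 - <<'E'
from h import *
c=load("side",16);P=pts(c)
m=(c["img"].max(-1)<60)&(P[...,2]<.14)&(P[...,2]>.078)&(P[...,0]>.6)&(P[...,0]<.7)&(P[...,1]>-.12)&(P[...,1]<-.03)
q=P[m]
for lo in np.arange(.078,.13,.008):
    s=q[(q[:,2]>lo)&(q[:,2]<lo+.008)]
    if len(s)>3: print(lo.round(3),len(s),s.min(0).round(3),s.max(0).round(3))
E
```

```text
t 13.8167 pos [ 0.6525 -0.0764  0.0634] rot [-1.7971e+02 -1.2000e-01  7.9880e+01] F [-0.34  0.36  0.28]
shift [0.0011 0.0041 0.0104] turn [-0.01  -0.004  0.003]
wedge rect [619.8 -18.2] [11.9  4.7] 1.0
ramp centroid [620.2 -18. ] heading 1.6
heater X range [637.8 845.3] Y [-136.8   88.6] plane [-1.70000e-03  3.00000e-03  7.02763e+01] z FL 70.71 FR 70.14 BL 70.41
13.9167 [ 0.6522 -0.0763  0.0636] [-1.797e+02 -1.100e-01  7.989e+01] [ 0.34  0.83 -0.81]
0.086 42 [ 0.642 -0.091  0.086] [ 0.658 -0.067  0.094]
0.094 44 [ 0.641 -0.09   0.094] [ 0.658 -0.067  0.102]
0.102 44 [ 0.641 -0.09   0.102] [ 0.659 -0.069  0.11 ]
0.11 45 [ 0.639 -0.09   0.11 ] [ 0.66  -0.066  0.118]
0.118 51 [ 0.637 -0.092  0.119] [ 0.662 -0.069  0.126]
0.126 60 [ 0.636 -0.092  0.126] [ 0.666 -0.068  0.134]
```

View pics/s16.png

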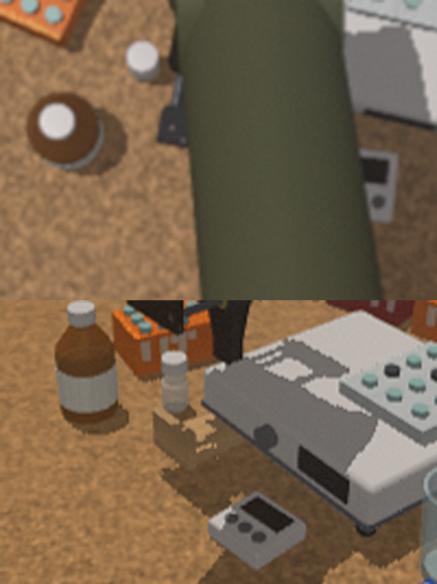

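servo_tool --moves "0.001 0.003 0.003 -0.01 0 0 1;0 0.001 0.004 0 0 0 1;0 0 0.002 0 0 0 1;0 0 0.001 0 0 0 1"

```text
time_s: 14.25
tool_pos: [0.6564, -0.0759, 0.0536]
tool_rot: [179.9, -0.1, 79.9]
force: [0.9, 0.7, 0.1]
grip_width: 0.0006
```

servo_tool --moves "0 0 0.001 0 0 0 1;0 0 0.001 0 0 0 1"

```text
time_s: 14.42
tool_pos: [0.6561, -0.0758, 0.0512]
tool_rot: [179.9, -0.1, 79.9]
force: [-0.6, 0.1, 0.8]
grip_width: 0.0001
```

servo_tool --moves "0 0 0.001 0 0 0 1;0 0 0.001 0 0 0 1"

```text
time_s: 14.58
tool_pos: [0.656, -0.0759, 0.0489]
tool_rot: [180.0, -0.1, 79.9]
force: [0.0, 0.7, 5.6]
grip_width: 0.0004
```

servo_tool --moves "0 0 0.001 0 0 0 1"

```text
time_s: 14.67
tool_pos: [0.656, -0.0758, 0.0488]
tool_rot: [180.0, -0.1, 79.9]
force: [-2.9, 0.5, 10.1]
grip_width: 0.0005
```

servo_tool --moves "0 0 0.001 0 0 0 1"

```text
time_s: 14.75
tool_pos: [0.656, -0.0758, 0.0489]
tool_rot: [179.9, -0.0, 79.9]
force: [-3.0, -0.8, 7.1]
grip_width: 0.0006
```

servo_tool --moves "0 0 0.0005 0 0 0 1;0 0 0.0005 0 0 0 1;0 0 0.0005 0 0 0 1"

```text
time_s: 15.0
tool_pos: [0.6563, -0.0758, 0.0489]
tool_rot: [179.9, -0.0, 79.9]
force: [-2.1, 0.4, 4.9]
grip_width: 0.0006
```

```bash
cat > lvl.py <<'E'
import sys
from h import *
def plane(c):
    P=pts(c);H=P[...,2];hs=cv2.cvtColor(c["img"],cv2.COLOR_RGB2HSV)
    a=np.radians(-12.9);ex=np.array([np.cos(a),np.sin(a)]);ey=np.array([-ex[1],ex[0]])
    X=P[...,:2]@ex*1000-742;Y=P[...,:2]@ey*1000+22.5
    m=(abs(X)<100)&(abs(Y)<108)&(H>.064)&(H<.0745)&(hs[...,1]<40)&(hs[...,2]>70)
    m=cv2.erode(m.astype(np.uint8),np.ones((3,3)))>0
    A=np.c_[X[m],Y[m],np.ones(m.sum())];z=H[m]*1000
    for _ in range(4):
        p=np.linalg.lstsq(A,z,rcond=None)[0];g=abs(A@p-z)<1.2;A,z=A[g],z[g]
    n=(A[:,0]<-40)&(A[:,1]>30)
    nb=(A[:,0]<-55)&(A[:,1]>60)
    return len(z),p.round(4),"FL",round(np.dot([-85,95,1],p),2),"FR",round(np.dot([-85,-95,1],p),2),"BL",round(np.dot([85,95,1],p),2),"BR",round(np.dot([85,-95,1],p),2),"near FL raw",n.sum(),z[n].mean().round(2),nb.sum(),z[nb].mean().round(2) if nb.sum() else None
for k in sys.argv[2:]:
    print(k,*plane(load(sys.argv[1],k)))
E
python3 side.py 17; python3 lvl.py side 0 1 3 9 11 12 15 16 17
python3 - <<'E'
from cell import env
print(env.get_obs()["force"],env.get_obs()["time_s"])
E
```

```text
plate top 116 [array([609.8, -71.5]), array([57.9, 55.9]), np.float64(78.9)]
ramp 472 [array([620.9, -50.5]), array([100.2,  70.6]), np.float64(78.9)]
finger lowest [[0.633, -0.093, 0.029], [0.63, -0.103, 0.03]]
15.05 [ 0.6562 -0.0758  0.0489] [ 1.7991e+02 -2.0000e-02  7.9900e+01] [-2.55  0.22  3.62]
0 2837 [ 1.60000e-03 -3.00000e-03  6.90352e+01] FL 68.62 FR 69.18 BL 68.89 BR 69.45 near FL raw 433 68.73 187 68.73
1 2760 [ 3.00000e-04 -2.10000e-03  6.89929e+01] FL 68.77 FR 69.17 BL 68.82 BR 69.22 near FL raw 410 68.85 166 68.82
3 2851 [ 1.5000e-03 -2.8000e-03  6.9005e+01] FL 68.61 FR 69.14 BL 68.87 BR 69.4 near FL raw 445 68.73 187 68.66
9 2834 [ 1.00000e-03 -2.60000e-03  6.90057e+01] FL 68.67 FR 69.17 BL 68.84 BR 69.34 near FL raw 454 68.78 190 68.71
11 2766 [ 1.00000e-03 -2.30000e-03  6.90236e+01] FL 68.72 FR 69.16 BL 68.89 BR 69.33 near FL raw 352 68.8 118 68.78
12 2783 [ 1.70000e-03 -2.50000e-03  6.90375e+01] FL 68.66 FR 69.14 BL 68.94 BR 69.42 near FL raw 367 68.77 120 68.78
15 2881 [ 0.00000e+00 -1.40000e-03  6.90581e+01] FL 68.92 FR 69.19 BL 68.93 BR 69.19 near FL raw 446 68.92 181 68.87
16 2779 [ 0.00000e+00 -1.70000e-03  6.90734e+01] FL 68.91 FR 69.23 BL 68.91 BR 69.24 near FL raw 412 68.97 152 69.01
17 2742 [ 1.00000e-03 -3.20000e-03  6.90334e+01] FL 68.64 FR 69.25 BL 68.81 BR 69.42 near FL raw 364 68.8 126 68.83
[-2.54719153  0.22301023  3.61814769] 15.05
```

View pics/z17.png

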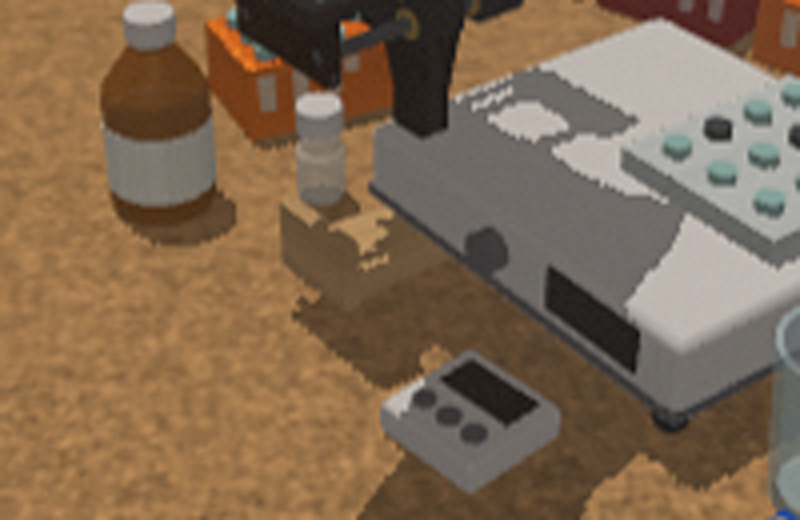

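servo_tool --moves "0 0 -0.003 0 0 0 1;0 0 -0.003 0 0 0 1;0 0 0 0 0 0 1"

```text
time_s: 15.3
tool_pos: [0.6564, -0.0759, 0.0545]
tool_rot: [179.9, -0.0, 79.9]
force: [-0.2, 0.2, 0.0]
grip_width: 0.0007
```

```bash
python3 side.py 18;python3 side.py 19; python3 lvl.py side 17 18 19
```

```text
plate top 114 [array([606.2, -72.8]), array([56.6, 57.3]), np.float64(69.9)]
ramp 473 [array([621. , -49.7]), array([101.2,  71.1]), np.float64(79.5)]
finger lowest [[0.639, -0.065, 0.029], [0.636, -0.076, 0.03]]
15.35 [ 0.6562 -0.0759  0.0542] [ 1.7991e+02 -3.0000e-02  7.9900e+01] [-0.82 -0.74  0.31]
plate top 113 [array([606.4, -73.3]), array([55.9, 57.6]), np.float64(71.2)]
ramp 473 [array([620.8, -49.6]), array([99.8, 70.8]), np.float64(80.1)]
finger lowest [[0.636, -0.079, 0.029], [0.636, -0.073, 0.031]]
15.4 [ 0.656  -0.0759  0.054 ] [ 1.7994e+02 -3.0000e-02  7.9890e+01] [ 0.17  1.06 -0.03]
17 2742 [ 1.00000e-03 -3.20000e-03  6.90334e+01] FL 68.64 FR 69.25 BL 68.81 BR 69.42 near FL raw 364 68.8 126 68.83
18 2788 [ 5.00000e-04 -1.80000e-03  6.90538e+01] FL 68.83 FR 69.18 BL 68.92 BR 69.27 near FL raw 402 68.92 140 68.86
19 2787 [-1.00000e-04 -1.70000e-03  6.90449e+01] FL 68.9 FR 69.21 BL 68.88 BR 69.19 near FL raw 380 68.92 117 68.87
```

servo_tool --moves "0 0 0.002 0 0 0 1;0 0 0.0015 0 0 0 1;0 0 0.0005 0 0 0 1"

```text
time_s: 15.65
tool_pos: [0.6558, -0.0759, 0.0491]
tool_rot: [180.0, -0.0, 79.9]
force: [-0.9, 0.2, -0.2]
grip_width: 0.0005
```

servo_tool --moves "0 0 0.0005 0 0 0 1"

```text
time_s: 15.73
tool_pos: [0.6559, -0.0758, 0.0488]
tool_rot: [180.0, -0.0, 79.9]
force: [-1.7, 0.2, 7.2]
grip_width: 0.0003
```

servo_tool --moves "0 0 0.0005 0 0 0 1"

```text
time_s: 15.82
tool_pos: [0.6559, -0.0759, 0.0489]
tool_rot: [180.0, -0.0, 79.9]
force: [-2.0, 0.9, 4.7]
grip_width: 0.0006
```

servo_tool --moves "0 0 0.0005 0 0 0 1"

```text
time_s: 15.9
tool_pos: [0.6559, -0.0759, 0.0489]
tool_rot: [180.0, -0.0, 79.9]
force: [-2.4, -0.6, 3.7]
grip_width: 0.0007
```

servo_tool --moves "0 0 0.0006 0 0 0 1;0 0 0.0006 0 0 0 1"

```text
time_s: 16.07
tool_pos: [0.6559, -0.0759, 0.0489]
tool_rot: [180.0, 0.0, 79.9]
force: [-2.9, 0.1, 5.7]
grip_width: 0.0005
```

```bash
python3 side.py 20|tail -1;python3 side.py 21|tail -1;python3 side.py 22|tail -1; python3 lvl.py side 20 21 22
```

```text
16.1167 [ 0.6559 -0.0758  0.0489] [1.7996e+02 1.0000e-02 7.9900e+01] [-2.06  0.57  6.72]
16.1667 [ 0.6559 -0.0759  0.0489] [1.7996e+02 1.0000e-02 7.9890e+01] [-2.99  0.72  6.01]
16.2167 [ 0.6559 -0.0759  0.0489] [1.7996e+02 1.0000e-02 7.9890e+01] [-2.87  0.05  5.01]
20 2723 [ 1.5000e-03 -2.8000e-03  6.9044e+01] FL 68.65 FR 69.18 BL 68.9 BR 69.43 near FL raw 354 68.82 112 68.76
21 2765 [ 1.00000e-03 -2.70000e-03  6.90369e+01] FL 68.7 FR 69.21 BL 68.86 BR 69.37 near FL raw 374 68.82 117 68.75
22 2780 [ 7.00000e-04 -2.50000e-03  6.90049e+01] FL 68.71 FR 69.19 BL 68.82 BR 69.3 near FL raw 349 68.83 115 68.7
```

servo_tool --moves "0 -0.0003 0.0005 0 0 0 1;0 -0.0003 0.0005 0 0 0 1"

```text
time_s: 16.38
tool_pos: [0.6559, -0.0759, 0.0489]
tool_rot: [179.9, 0.0, 79.9]
force: [-1.2, -0.3, 5.0]
grip_width: 0.0004
```

```bash
for i in 23 24 25 26 27 28; do python3 side.py $i|tail -1; done; python3 lvl.py side 25 28
python3 - <<'E'
from h import *
c=load("side",28)
cv2.imwrite("pics/f28.png",cv2.resize(c["img"][160:250,270:390,::-1],None,fx=6.5,fy=6.5,interpolation=cv2.INTER_LANCZOS4))
E
```

```text
16.4333 [ 0.6559 -0.0759  0.0489] [1.7987e+02 2.0000e-02 7.9890e+01] [-1.79  0.38  5.37]
16.4833 [ 0.6559 -0.0759  0.0488] [1.7987e+02 2.0000e-02 7.9890e+01] [-0.62  1.39  4.58]
16.5333 [ 0.6559 -0.0759  0.0489] [1.7987e+02 2.0000e-02 7.9890e+01] [-2.05  0.03  5.88]
16.5833 [ 0.6559 -0.0759  0.0489] [1.7987e+02 2.0000e-02 7.9890e+01] [-1.05 -0.1   5.24]
16.6333 [ 0.6559 -0.0759  0.0488] [1.7988e+02 2.0000e-02 7.9890e+01] [-1.28 -0.51  4.88]
16.6833 [ 0.6559 -0.0759  0.0489] [1.7988e+02 2.0000e-02 7.9890e+01] [-1.42 -0.7   5.  ]
25 2732 [ 1.20000e-03 -2.20000e-03  6.90266e+01] FL 68.72 FR 69.13 BL 68.92 BR 69.34 near FL raw 387 68.81 120 68.77
28 2708 [ 1.10000e-03 -2.00000e-03  6.89998e+01] FL 68.72 FR 69.09 BL 68.91 BR 69.28 near FL raw 361 68.8 125 68.8
```

View pics/f28.png

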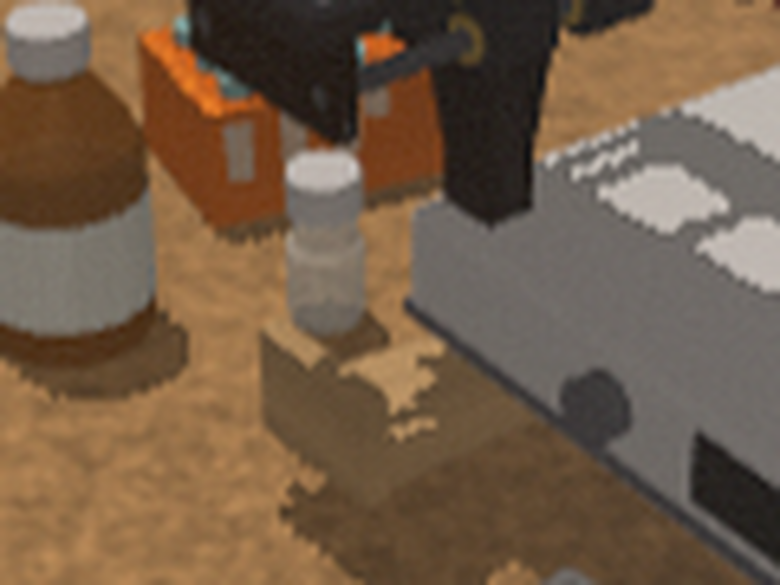

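The picture shows the wedge well under the front left corner, with its plate at about (320,410). The fingertips are down on the corner at about (490,215), and the jar and bottle are where they were. The press is steady at about 5 N and the corner does not dip, so I'm handing in.

```bash
python3 -c "
from cell import env
print(env.sign_off())"
```

```text
the job is handed in; nothing more can be done
None
```

I pushed the wedge flat along the bench under the front left foot, and the job is handed in with the fingertips still pressing on that corner. I turned the wedge slightly and lined it up with the foot. I stopped when the push force rose from about 1 N to 2.4 N, which showed the foot was on the ramp.

**Press tests:** I pressed the corner twice. On the first it stayed put at 5–10 N. On the second, the fingertips read 0 N at z 0.0491 and about 7 N at 0.0488, so the corner gives at most about 0.3 mm.

**Level:** While pressed, the heater's top at that corner was within about 0.1 mm of its height before I started (68.7 mm against 68.6–68.7 mm in the side view). With no press it stood about 0.2 mm higher, so the wedge lifts it slightly or the parts give a little.

**Final hold:** The press was steady at 4.6–5.9 N, averaging 5.1 N, with a leftover sideways force of 1–2 N. The clock read about 16.7 s.

**Disagreements and limits:**
- **Tool height:** The reported tool height read about 32 mm lower than the cameras showed, so I set heights from the cameras and contact. Because of this, my first push passed above the wedge without touching it.
- **Foot on the wedge:** The foot itself can't be seen. That it sits on the wedge rests on the push force and the lack of dip.
- **Bystanders:** I checked the nearby objects by eye in the pictures, and none appeared to have moved.

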